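Rake a wax tin out of a deep rack with a weighted picker

TASK

Pick up the long weighted picker at its balance point so that it carries level, and use its orange blade to drag the red-topped tin out of its narrow rack bay until it stands wholly on the teal strip in front of the rack. Do not touch the tin with the gripper and leave the blue-topped tin and everything else in place. Then lay the picker back flat on its black mat, the same way round as it was, and let go.

Things in the scene. Friction and masses are not known exactly. Their poses are not given: they have to be found in the camera images.
- picker: Long picker: square aluminium bar, 12 x 12 mm, along its x from -190 to +178 mm, bar centre line 34 mm above the origin (underside, z = 0). Orange blade at the +x end, steel weight near the -x end; it lies on both, their undersides at z = 0. Bar and blade: 0.25 kg, centre of mass at x = +23 mm; weight 0.50 kg. The whole balances at x = -102 mm + 0.667 x weight, always on bare bar. z up
- weight (a joint): Where the dark steel weight (34 mm along the bar, 38 mm wide, 50 mm tall, with an 8 mm red screw on top) is clamped: its centre is at picker x = -165 mm + this value, 0 to 0.06 m. Differs from start to start; does not slip in use
- blade (a point): Middle of the lower edge of the blade's dragging face: picker x = 178 mm, y = 0, z = 0, picker axes. The blade is a plate 36 mm wide, 4 mm thick (x 178 to 182 mm), z 0 to 40 mm, with two side wings 32 mm high slanting back and outwards (tips at x = 167 mm, 58 mm over both), so it cups what it drags towards -x
- mat: Fixed black rubber mat on which the picker lies, 400 mm along its x, 90 mm along its y, 4 mm thick; origin at the centre of its underside on the table. At the start the picker's x axis points roughly along the mat's x axis
- rack: Fixed rack, clear side walls, white back, two bays side by side, open at its own -x end and underneath (tins stand on the table). 190 mm deep (x -95 to +95 mm); upright walls at y = -80, 0, +80 mm, 6 mm thick, 100 mm tall, and a 6 mm back wall at +x: each bay is 74 mm wide, 184 mm deep. Four thin cross wires on top, undersides 100 mm above the table. Origin on the table at its centre
- mouth_a (a point): Middle of the mouth of the bay on the rack's +y side, at table level; rack axes: +x leads into the bay. The flat teal strip on the table lies right in front of both mouths: from them 130 mm out along -x, 166 mm wide like the rack
- mouth_b (a point): Middle of the mouth of the bay on the rack's -y side, at table level; rack axes: +x leads into the bay
- tin_red: Round tin with red lid and band, 48 mm across, 31 mm tall, 0.11 to 0.22 kg, origin at the centre of its underside; stands in one of the two bays, its centre 85 to 115 mm inside the mouth
- tin_blue: Same tin with blue lid and band, in the other bay; stays there
- tape: Yellow tape roll, 90 mm across, 25 mm tall; leave alone
- polish: White bottle with red cap, 64 mm across, 170 mm tall; leave alone
- pad: Cream polishing pad, 130 mm across, 28 mm thick, lying flat; leave alone
- driver: Screwdriver lying on the table; leave alone
- mixcup: White mixing cup, 84 mm across, 100 mm tall; leave alone
Not all that is in view belongs to the job. Of the things like the tin_red, leave any that is brown, pink or white; of the rest the larger one is meant.

How it is judged:
On the way, in this order (a step that is already met when the one before it is completed fails the run):
1. the picker is lifted clear of the mat, held at its balance point (within about 20 mm along the bar) and level (within 5.7 degrees) (height (world z) of picker above 0.03 m and height (world z) of blade above 0.02 m and angle between picker's own z axis and vertical below 0.1 rad and ((value of joint weight between -0.01 and 0.02 m and x of the grasp point in the frame of picker between -0.121 and -0.071 m) or (value of joint weight between 0.02 and 0.04 m and x of the grasp point in the frame of picker between -0.107 and -0.057 m) or (value of joint weight between 0.04 and 0.07 m and x of the grasp point in the frame of picker between -0.094 and -0.044 m))), for 0.3 s.
2. the red tin is out of the rack, standing on the teal strip (x of tin_red in the frame of rack between -0.228 and -0.119 m and y of tin_red in the frame of rack between -0.083 and 0.083 m and angle between tin_red's own z axis and vertical below 0.1 rad and height (world z) of tin_red below 0.006 m and linear speed of tin_red below 0.02 m/s), for 0.2 s.
At the end, for the whole second after the job is handed in: Red tin upright and at rest, wholly on the teal strip (centre 24 to 133 mm in front of the mouths, between the outer walls sideways). Picker released, flat and at rest on its mat: origin within 40 mm of the mat's centre, bar within 0.2 rad of its length, blade at the same end as before (x of tin_red in the frame of rack between -0.228 and -0.119 m and y of tin_red in the frame of rack between -0.083 and 0.083 m and angle between tin_red's own z axis and vertical below 0.1 rad and height (world z) of tin_red below 0.006 m and linear speed of each of tin_red, picker below 0.01 m/s and horizontal distance between picker and mat below 0.04 m and angle between the x axis of picker and the x axis of mat, either way round below 0.2 rad and x of blade in the frame of mat between 0.1 and 0.26 m and height (world z) of picker between -0.002 and 0.01 m and angle between picker's own z axis and vertical below 0.06 rad); the robot touches nothing.
It fails at once if the picker tips more than 11 degrees from level (angle between picker's own z axis and vertical above 0.2 rad).
It fails at once if the gripper or arm touches the red tin (contact force between any of the fingers, the arm and tin_red above 0.5 N).
It fails at once if the red tin is tipped (angle between tin_red's own z axis and vertical above 0.4 rad).
It fails at once if the blue tin is disturbed (moved 20 mm) (distance of tin_blue from where it was at the start of the episode above 0.02 m).
It fails at once if something else on the table is disturbed (moved 30 mm) (distance of any of tape, polish, pad, driver, mixcup from where it was at the start of the episode above 0.03 m).
It also fails if it takes over 64 s, if anything falls off the work surface, if the arm or the gripper's body presses on something with over 40 N, if the wrist force passes 120 N, or if a joint passes its speed limit or range.

ROBOT

A 6-joint arm with a two-finger parallel gripper is mounted at the origin on the work surface. World frame = base frame: x ahead of the robot, y to its left, z up, the work surface at z = 0. Lengths are in m, angles in rad, forces in N, time in s.
With the tool pointing down it reaches from about 0.4 to 0.825 m from the base axis. Payload 7 kg.
Tool frame: the origin (TCP) lies at the centre of the arm's flange, where the gripper is bolted on; the fingertips stand 178 mm ahead of it and the grasp point (between the pads) lies 159 mm ahead of it; x points along the fingers, z is the direction in which the jaws open and shut, and the axes are right-handed (so a half turn about x gives the same grasp; the last joint's range is limited). The gripper opens to 88 mm and grips with 3 to 60 N. Pads are 19 mm wide; open, the fingers measure 130 mm over their backs; the gripper's body (78 mm by 193 mm) begins 47 mm behind the grasp point.
Start: joints at [1.573, 0.359, 0.012, 0, -1.224, -0.288], TCP at [0.19, 0.648, 0.405] pointing down, gripper open.
Joint ranges: [-3.07, 3.07], [-1.43, 2.12], [-1.02, 1.25], [-3.03, 1.67], [-3.05, -0], [-3.03, 3.03]. Speed limits (rad/s): [2.39, 2.39, 3.01, 3.14, 3.14, 3.14].

INTERFACE

Orientations are given as [roll, pitch, yaw] about the fixed x, y, z axes, in that order (R = Rz(yaw) Ry(pitch) Rx(roll)).
In Python, from station import telemetry, optics, job_done, finder gives the robot as it stands.
- The arm moves only by the tool play_rows, never from a script. Its argument "steps" is a list of rows, each an object of numbers: "gripper": the opening, from 0 (shut) to 1 (fully open); "tx", "ty", "tz": the shift along the tool's x, y, z in units of 25 mm (1.0 is 25 mm); "ax", "ay", "az": the turn, a rotation vector about the tool's x, y, z in units of 6 degrees (1.0 is 6 degrees). In form: [{"gripper": .., "tx": .., "ty": .., "tz": .., "ax": .., "ay": .., "az": ..}, ...]. A call has 1 to 20 rows; each row shifts and turns the commanded pose from where the row before left it, along the tool's axes as they then stand; what a row does not reach is not made up. A row lasts 1/12 s, in which the tool goes at most 41.7 mm and 7.16 degrees, less where a joint would pass 70% of its speed; a pose out of reach is approached as far as the arm can. A call is refused whole if a number of a shift passes 1 or a number of a turn 1, either way. A call with a gripper value outside its range is refused whole. The fingers move at their own pace and stop on an object; "newtons" is the grip in N (left out, the last holds). Time passes only in rows, so rows that do not move let the fingers close. It gives the time, the measured TCP pose, the force and the opening at its end, in the units of the state.
- telemetry.get_state(): the state, without advancing time (a new reading comes with each control period).
- optics.grab_frame(name): name is "scene" or "top" or "wrist"; returns the picture (384x512x3 uint8, red, green, blue); there is no depth.
- optics.calibration(name): a dict with "fx", "fy", "cx", "cy" (pixels), "T" (4x4, takes a point from camera to world coordinates); the wrist camera has in their place "mount" (4x4, takes a point from camera to tool coordinates, whose origin is the TCP and whose axes are the tool frame's). Camera axes: x right, y down, z forward; pixel columns grow to the right and rows downward; lengths in m; the calibration is good to about 2 mm. A picture is of the moment at which its call begins: read the wrist's pose just before it. calibration takes no time and is no camera call.
- job_done(): hands the job in, once; it reports no verdict.
Trained networks look in the newest picture that a camera, given by its name, has taken for a name from the list of things; names that differ only in an ending like _2 or _b are one class to them, and where a whole thing is asked for, a point or a joint stands for the part that bears it (a point fixed in the world has none). Each returns a list of dicts, best first, with "confidence" (0 to 1); they miss things now and then, are a little off and sometimes report something else, mostly with a low value. They report only what shows in the picture. A call takes as long as a camera call. They do not tell look-alikes from the thing itself.
- finder.look_for(query, camera): "extent" ([left, top, right, bottom] in pixels, round what is visible of it).
- finder.silhouettes(query, camera): "pixels" (384x512 bool, what is visible of it) and "extent" ([left, top, right, bottom] in pixels, round what is visible of it).
- finder.pinpoint(query, camera): "location" ([row, column] in pixels: a listed point, or the origin of a listed thing).
The state is a dict: "t": time; "q": joint angles; "qd": joint speeds; "joint_efforts": joint torques, N m; "eef_pos": TCP position; "ee_rot": TCP orientation; "force": force on the tool from outside, world axes, zero at the start; "moment": the same for the moment, N m; "width": finger opening in m.
Only numpy, scipy, OpenCV 4.12 (cv2) and the standard library are available. Lean on these libraries where they do the work, as an engineer would, in place of code of your own. Each camera call takes 0.05 s, during which the arm holds its last target.

## Working session

There is one attempt and no reset: what is moved stays moved. The work goes in short steps, Python scripts to look and compute and a tool call to move; the robot and the scene stay as the last step left them, time stands still between calls to the robot, and variables do not carry over. Pictures are saved under pics/ and viewed, and the job is handed in when it is done.

Besides the shell and the picture viewer there is one more tool, called in YAML: its name, and indented under it one key for each argument. play_rows: Moves the arm, as the interface text tells. Its arguments: {"type":"object","properties":{"steps":{"type":"array"},"newtons":{"type":"number"}},"required":["steps"]}

```bash
ls; mkdir -p pics
cat > h.py <<'E'
import numpy as np, cv2
from station import telemetry, optics, job_done, finder
from scipy.spatial.transform import Rotation as R
def save(n,im): cv2.imwrite('pics/'+n, cv2.cvtColor(im,cv2.COLOR_RGB2BGR))
E
python3 - <<'E'
from h import *
np.set_printoptions(precision=4,suppress=True)
s=telemetry.get_state(); print(s)
for n in ['scene','top','wrist']:
    save(n+'0.png',optics.grab_frame(n)); print(n,optics.calibration(n))
E
```

```text
pics
{'t': 0.0, 'q': array([ 1.5731,  0.3594,  0.0111, -0.0003, -1.2241, -0.2881]), 'qd': array([-0.0001,  0.0014, -0.0003,  0.0002,  0.0014,  0.0003]), 'joint_efforts': array([  0.0001, -58.2722,  29.3058,   6.9973,   0.007 ,  -0.0001]), 'eef_pos': array([0.1903, 0.6474, 0.4037]), 'ee_rot': array([ 0.0958,  1.5691, -1.7609]), 'force': array([ 0.7456, -0.2487,  0.3722]), 'moment': array([ 0.006 , -0.0022,  0.0166]), 'width': 0.08752132112542654}
scene {'fx': 368.3953422731731, 'fy': 368.3953422731731, 'cx': 254.50137655650786, 'cy': 192.51087122068617, 'T': array([[-0.2288,  0.7825, -0.5791,  1.0472],
       [ 0.9735,  0.1872, -0.1316,  0.1007],
       [ 0.0055, -0.5938, -0.8046,  0.7884],
       [ 0.    ,  0.    ,  0.    ,  1.    ]])}
top {'fx': 431.50231540488267, 'fy': 431.50231540488267, 'cx': 250.20808521473165, 'cy': 200.9527702295859, 'T': array([[-0.0222, -0.9941,  0.1061,  0.4098],
       [-0.9995,  0.0199, -0.0225, -0.0236],
       [ 0.0202, -0.1065, -0.9941,  1.1857],
       [ 0.    ,  0.    ,  0.    ,  1.    ]])}
wrist {'fx': 318.0292836471252, 'fy': 318.0292836471252, 'cx': 254.24942368655866, 'cy': 190.80602840651068, 'mount': array([[-0.0005, -0.2708,  0.9626,  0.019 ],
       [ 0.0003, -0.9626, -0.2708,  0.0734],
       [ 1.    ,  0.0001,  0.0005,  0.    ],
       [ 0.    ,  0.    ,  0.    ,  1.    ]])}
```

View pics/scene0.png

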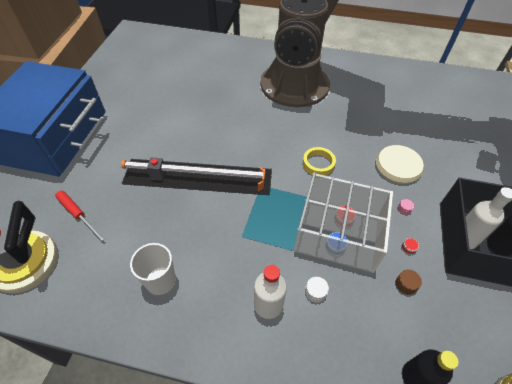

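View pics/top0.png

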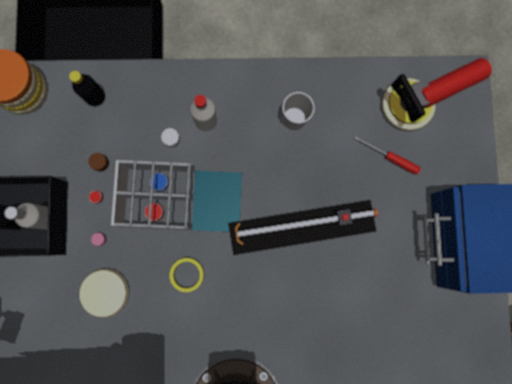

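View pics/wrist0.png

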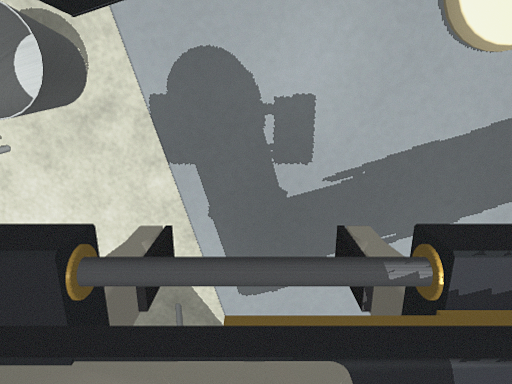

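```bash
cat >> h.py <<'E'
def ray(cam,col,row,st=None):
    c=optics.calibration(cam)
    T=c['T'] if 'T' in c else tool(st)@c['mount']
    d=T[:3,:3]@np.array([(col-c['cx'])/c['fx'],(row-c['cy'])/c['fy'],1]); return T[:3,3],d
def tool(st):
    T=np.eye(4);T[:3,:3]=R.from_euler('xyz',st['ee_rot']).as_matrix();T[:3,3]=st['eef_pos'];return T
def at(cam,col,row,z,st=None):
    o,d=ray(cam,col,row,st); return o+d*(z-o[2])/d[2]
def proj(cam,P,st=None):
    c=optics.calibration(cam); T=c['T'] if 'T' in c else tool(st)@c['mount']
    p=(np.linalg.inv(T)@np.c_[np.atleast_2d(P),np.ones(len(np.atleast_2d(P)))].T)[:3]
    return np.c_[c['cx']+c['fx']*p[0]/p[2],c['cy']+c['fy']*p[1]/p[2]]
E
python3 - <<'E'
from h import *
np.set_printoptions(precision=4,suppress=True)
Z=dict(tin_red=.0,tin_blue=.0,picker=.004,blade=.004,mouth_a=0,mouth_b=0,mat=0,rack=0,weight=.03)
for cam in ['top','scene']:
    im=optics.grab_frame(cam)
    if cam=='top': save('topbig.png',cv2.resize(im[140:270,100:400],None,fx=2.6,fy=2.6,interpolation=cv2.INTER_CUBIC))
    else: save('scbig.png',cv2.resize(im[140:280,110:410],None,fx=2.6,fy=2.6,interpolation=cv2.INTER_CUBIC))
    for q in Z:
        for r in finder.pinpoint(q,cam)[:3]:
            l=r['location']; print(cam,q,np.round(r['confidence'],2),l,at(cam,l[1],l[0],Z[q]))
E
```

```text
top tin_red 0.73 [163.3, 99.0] [0.6496 0.3661 0.    ]
top tin_red 0.71 [210.7, 155.8] [0.5147 0.2093 0.    ]
top tin_red 0.67 [236.9, 102.0] [0.4461 0.355  0.    ]
top tin_blue 0.48 [181.8, 160.8] [0.5946 0.1956 0.    ]
top picker 0.84 [226.7, 301.1] [ 0.4621 -0.1884  0.004 ]
top blade 0.87 [235.1, 240.2] [ 0.4427 -0.021   0.004 ]
top blade 0.22 [224.5, 304.0] [ 0.468  -0.1966  0.004 ]
top mouth_a 0.81 [214.0, 192.4] [0.5035 0.1092 0.    ]
top mouth_a 0.74 [184.5, 196.5] [0.5852 0.0972 0.    ]
top mouth_b 0.81 [214.0, 192.4] [0.5035 0.1092 0.    ]
top mouth_b 0.74 [184.5, 196.5] [0.5852 0.0972 0.    ]
top mat 0.81 [223.8, 300.0] [ 0.4703 -0.1862  0.    ]
top mat 0.38 [178.1, 159.9] [0.605  0.1981 0.    ]
top mat 0.37 [276.9, 182.9] [0.3335 0.1362 0.    ]
top rack 0.75 [198.3, 159.9] [0.5487 0.1981 0.    ]Traceback (most recent call last):
  File "<stdin>", line 9, in <module>
ValueError: it knows: blade, driver, mat, mixcup, mouth, pad, picker, polish, rack, tape, tin_blue, tin_red
```

View pics/topbig.png

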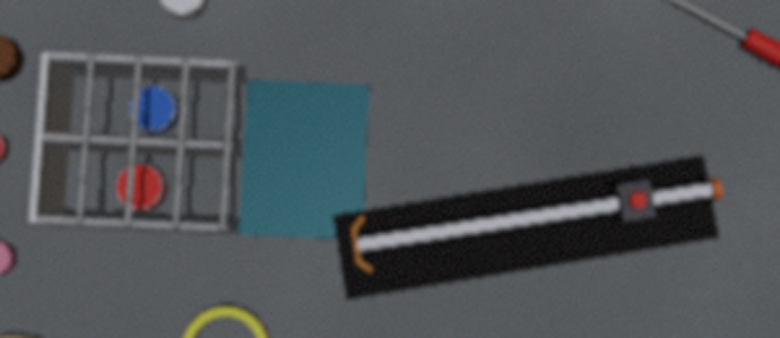

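Run:
```python
from h import *
np.set_printoptions(precision=4,suppress=True)
im=optics.grab_frame('scene'); save('scbig.png',cv2.resize(im[140:280,110:410],None,fx=2.6,fy=2.6,interpolation=cv2.INTER_CUBIC))
np.save('scene0.npy',im)
Z=dict(tin_red=.0,tin_blue=.0,picker=.004,blade=.004,mouth=0,mat=0,rack=0)
for q in Z:
        for r in finder.pinpoint(q,'scene')[:3]:
            l=r['location']; print(q,np.round(r['confidence'],2),l,at('scene',l[1],l[0],Z[q]))
tm=optics.grab_frame('top'); np.save('top0.npy',tm)
for cam,im in [('scene',im),('top',tm)]:
    a=im.astype(int)
    m=((a[...,1]-a[...,0]>30)&(a[...,2]-a[...,0]>30)&(abs(a[...,1]-a[...,2])<40)).astype(np.uint8)
    n,l,s,c=cv2.connectedComponentsWithStats(m); 
    for i in np.argsort(-s[1:,4])[:3]+1: print(cam,s[i],c[i])
    i=np.argmax(s[1:,4])+1
    ct=max(cv2.findContours((l==i).astype(np.uint8),0,1)[0],key=len)[:,0].astype(float)
    w=np.array([at(cam,p[0],p[1],0)[:2] for p in ct]).astype(np.float32)
    r=cv2.minAreaRect(w); print(r, cv2.boxPoints(r))
```

```text
tin_red 0.95 [283.7, 405.8] [0.6491 0.362  0.    ]
tin_red 0.84 [293.6, 313.4] [0.7202 0.1623 0.    ]
tin_red 0.73 [248.2, 404.5] [ 0.5576  0.3598 -0.    ]
tin_blue 0.36 [246.5, 337.3] [0.5904 0.2023 0.    ]
picker 0.93 [177.6, 198.4] [ 0.469  -0.1878  0.004 ]
blade 0.58 [180.2, 261.6] [ 0.4377 -0.0183  0.004 ]
mouth 0.83 [237.7, 298.2] [0.5884 0.1069 0.    ]
mouth 0.65 [211.0, 301.4] [0.5092 0.1024 0.    ]
mouth 0.17 [280.2, 156.2] [ 0.7711 -0.1878  0.    ]
mat 0.74 [174.8, 199.8] [ 0.4558 -0.1886 -0.    ]
rack 0.81 [232.2, 339.8] [0.5493 0.2044 0.    ]
scene [ 242  188   65   63 2690] [275.2929 218.4732]
scene [333 236   1   1   1] [333. 236.]
((0.5383783578872681, 0.040394604206085205), (0.12989521026611328, 0.1664772927761078), 86.49639892578125) [[ 0.4513 -0.0193]
 [ 0.6175 -0.0295]
 [ 0.6254  0.1001]
 [ 0.4593  0.1103]]
top [ 192  171   50   61 2621] [215.9924 200.1663]
((0.5385172367095947, 0.042098745703697205), (0.12783518433570862, 0.163855642080307), 86.16480255126953) [[ 0.4525 -0.0162]
 [ 0.616  -0.0272]
 [ 0.6245  0.1004]
 [ 0.461   0.1114]]
```

View pics/scbig.png

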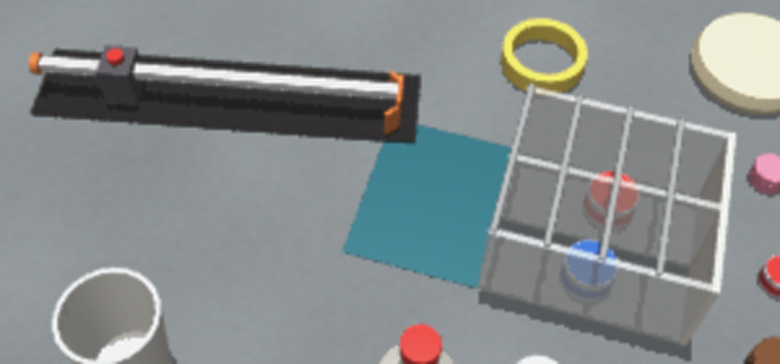

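Run:
```python
from h import *
np.set_printoptions(precision=4,suppress=True)
def comps(cam,m,z,win,k=2):
    x0,y0,x1,y1=win; mm=np.zeros(m.shape,np.uint8); mm[y0:y1,x0:x1]=m[y0:y1,x0:x1]
    n,l,s,c=cv2.connectedComponentsWithStats(mm)
    for i in (np.argsort(-s[1:,4])[:k]+1): print('  ',cam,s[i],c[i],at(cam,*c[i],z))
for cam,win,wr in [('top',(330,200,360,230),(110,150,195,235)),('scene',(145,150,170,180),(300,180,390,265))]:
    a=np.load(cam+'0.npy').astype(int); r,g,b=a[...,0],a[...,1],a[...,2]
    print('screw');comps(cam,(r-g>50)&(r-b>50),.058,win)
    print('tinred');comps(cam,(r-g>40)&(r-b>40),.031,wr)
    print('tinblue');comps(cam,(b-r>40)&(b-g>15),.031,wr)
    pw=(225,195,385,255) if cam=='top' else (120,155,275,195)
    print('orange');comps(cam,(r-b>50)&(r-g>25)&(g-b>15),.024,pw,3)
    x0,y0,x1,y1=pw; mm=np.zeros(r.shape,bool); mm[y0:y1,x0:x1]=((a.min(2)>120)&(a.max(2)-a.min(2)<40))[y0:y1,x0:x1]
    n,l,s,c=cv2.connectedComponentsWithStats(mm.astype(np.uint8))
    i=np.argmax(s[1:,4])+1; print('bar',s[i])
    ys,xs=np.where(l==i); w=np.array([at(cam,x,y,.044)[:2] for x,y in zip(xs,ys)])
    f=cv2.fitLine(w.astype(np.float32),cv2.DIST_HUBER,0,.01,.01).ravel(); f=f*np.sign(f[1]) if 0 else f
    t=(w-f[2:])@f[:2]; print(f,np.degrees(np.arctan2(f[1],f[0])),t.min(),t.max(), f[2:]+f[:2]*t.min(),f[2:]+f[:2]*t.max())
    # mat
    mm=np.zeros(r.shape,np.uint8); X0,Y0,X1,Y1=(220,190,390,262) if cam=='top' else (115,150,280,200)
    mm[Y0:Y1,X0:X1]=(a.max(2)<(45))[Y0:Y1,X0:X1]
    n,l,s,c=cv2.connectedComponentsWithStats(cv2.morphologyEx(mm,cv2.MORPH_CLOSE,np.ones((9,9))))
    i=np.argmax(s[1:,4])+1;ys,xs=np.where(l==i); w=np.array([at(cam,x,y,.004)[:2] for x,y in zip(xs,ys)]).astype(np.float32)
    print('mat',s[i],cv2.minAreaRect(w))
```

```text
screw
   top [342 214   7   6  35] [345.2286 216.5714] [ 0.4839 -0.2982  0.058 ]
tinred
   top [151 203  12  18 169] [155.7101 211.6391] [0.5094 0.2035 0.031 ]
   top [145 205   4  13  41] [146.7073 211.122 ] [0.5113 0.2274 0.031 ]
tinblue
   top [153 173  14  17 204] [159.2402 181.1275] [0.5917 0.1941 0.031 ]
orange
   top [235 223   8  22  61] [237.5902 233.9836] [ 0.4453 -0.0141  0.024 ]
   top [374 209   4   7  20] [375.65 211.85] [ 0.4972 -0.3901  0.024 ]
bar [238 216 100  20 472]
[ 0.134  -0.991   0.4634 -0.1463] -82.30012 -0.1327745121374942 0.13476941831805392 [ 0.4456 -0.0148] [ 0.4815 -0.2799]Traceback (most recent call last):
  File "<stdin>", line 24, in <module>
  File "h.py", line 12, in at
    o,d=ray(cam,col,row,st); return o+d*(z-o[2])/d[2]
        ~~~^^^^^^^^^^^^^^^^
  File "h.py", line 6, in ray
    c=optics.calibration(cam)
ValueError: time passes only in moves, steps and waits
```

```bash
cat >> h.py <<'E'
_C={}
_oc=optics.calibration
class _O: pass
def cal(n):
    if n not in _C: _C[n]=_oc(n)
    return _C[n]
E
sed -i 's/c=optics.calibration(cam)/c=cal(cam)/' h.py
python3 - <<'E'
from h import *
np.set_printoptions(precision=4,suppress=True)
def comps(cam,m,z,win,k=2):
    x0,y0,x1,y1=win; mm=np.zeros(m.shape,np.uint8); mm[y0:y1,x0:x1]=m[y0:y1,x0:x1]
    n,l,s,c=cv2.connectedComponentsWithStats(mm)
    for i in (np.argsort(-s[1:,4])[:k]+1): print('  ',cam,s[i],c[i],at(cam,*c[i],z))
for cam,win,wr in [('top',(330,200,360,230),(110,150,195,235)),('scene',(145,150,170,180),(300,180,390,265))]:
    a=np.load(cam+'0.npy').astype(int); r,g,b=a[...,0],a[...,1],a[...,2]
    if cam=='scene':
        print('screw');comps(cam,(r-g>50)&(r-b>50),.058,win)
        print('tinred');comps(cam,(r-g>40)&(r-b>40),.031,wr)
        print('tinblue');comps(cam,(b-r>40)&(b-g>15),.031,wr)
    pw=(225,195,385,255) if cam=='top' else (120,155,275,195)
    print('orange');comps(cam,(r-b>50)&(r-g>25)&(g-b>15),.024,pw,3)
    x0,y0,x1,y1=pw; mm=np.zeros(r.shape,bool); mm[y0:y1,x0:x1]=((a.min(2)>120)&(a.max(2)-a.min(2)<40))[y0:y1,x0:x1]
    n,l,s,c=cv2.connectedComponentsWithStats(mm.astype(np.uint8))
    i=np.argmax(s[1:,4])+1; print('bar',s[i])
    ys,xs=np.where(l==i); w=np.array([at(cam,x,y,.044)[:2] for x,y in zip(xs,ys)])
    f=cv2.fitLine(w.astype(np.float32),cv2.DIST_HUBER,0,.01,.01).ravel()
    t=(w-f[2:])@f[:2]; print(f,np.degrees(np.arctan2(f[1],f[0])),t.min(),t.max(), f[2:]+f[:2]*t.min(),f[2:]+f[:2]*t.max())
    mm=np.zeros(r.shape,np.uint8); X0,Y0,X1,Y1=(220,190,390,262) if cam=='top' else (115,150,280,200)
    mm[Y0:Y1,X0:X1]=(a.max(2)<(45))[Y0:Y1,X0:X1]
    n,l,s,c=cv2.connectedComponentsWithStats(cv2.morphologyEx(mm,cv2.MORPH_CLOSE,np.ones((9,9))))
    i=np.argmax(s[1:,4])+1;ys,xs=np.where(l==i); w=np.array([at(cam,x,y,.004)[:2] for x,y in zip(xs,ys)]).astype(np.float32)
    print('mat',s[i],cv2.minAreaRect(w))
    u=np.array([.064,.9979]);v=np.array([-.9979,.064]);o=np.array([.5487,.2010])
    # overlay
    im=a.astype(np.uint8).copy(); im=cv2.resize(im,None,fx=4,fy=4,interpolation=cv2.INTER_CUBIC)
    for pts in [[(-.095,y),(.095,y)] for y in (-.083,-.077,-.003,.003,.077,.083)]+[[(-.095,-.083),(-.095,.083)],[(.095,-.083),(.095,.083)]]:
        for z,col in ((.1,(255,255,0)),(0,(0,255,0))):
            P=np.array([[*(o+p[0]*u+p[1]*v),z] for p in pts]); q=proj(cam,P)*4+1.5
            cv2.line(im,tuple(int(k) for k in q[0]),tuple(int(k) for k in q[1]),col,1)
    cc=proj(cam,[[*o,.05]])[0]*4; x,y=int(cc[0]),int(cc[1]); save('ov_%s.png'%cam,im[y-280:y+280,max(0,x-380):x+380])
E
```

```text
orange
   top [235 223   8  22  61] [237.5902 233.9836] [ 0.4453 -0.0141  0.024 ]
   top [374 209   4   7  20] [375.65 211.85] [ 0.4972 -0.3901  0.024 ]
bar [238 216 100  20 472]
[ 0.134  -0.991   0.4634 -0.1463] -82.30012 -0.1327745121374942 0.13476941831805392 [ 0.4456 -0.0148] [ 0.4815 -0.2799]
mat [ 229  201  147   53 4315] ((0.46224749088287354, -0.19150684773921967), (0.08696147799491882, 0.3958892524242401), 8.120789527893066)
screw
   scene [151 158   6   7  36] [153.6111 161.0278] [ 0.4831 -0.2998  0.058 ]
tinred
   scene [347 211   8  10  58] [350.4483 215.6897] [0.516  0.2213 0.031 ]
   scene [337 209   7  10  52] [340.2885 212.9038] [0.5136 0.1963 0.031 ]
tinblue
   scene [328 237  10  12  78] [333.1026 242.2949] [0.5996 0.1877 0.031 ]
   scene [330 232  11   6  52] [335.6538 234.5192] [0.5774 0.1914 0.031 ]
orange
   scene [258 167   8  24  92] [261.3696 179.6196] [ 0.4515 -0.0163  0.024 ]
   scene [121 160   5   8  31] [122.6774 163.4194] [ 0.4847 -0.397   0.024 ]
bar [ 120  155  155   40 2228]
[ 0.3037 -0.9528  0.4484 -0.1607] -72.31833 -0.17661250976609555 0.2395280847410218 [0.3947 0.0076] [ 0.5211 -0.3889]
mat [151 170 106  16 468] ((0.46499204635620117, -0.17296598851680756), (0.042854949831962585, 0.28482288122177124), 11.112122535705566)
```

View pics/ov_top.png

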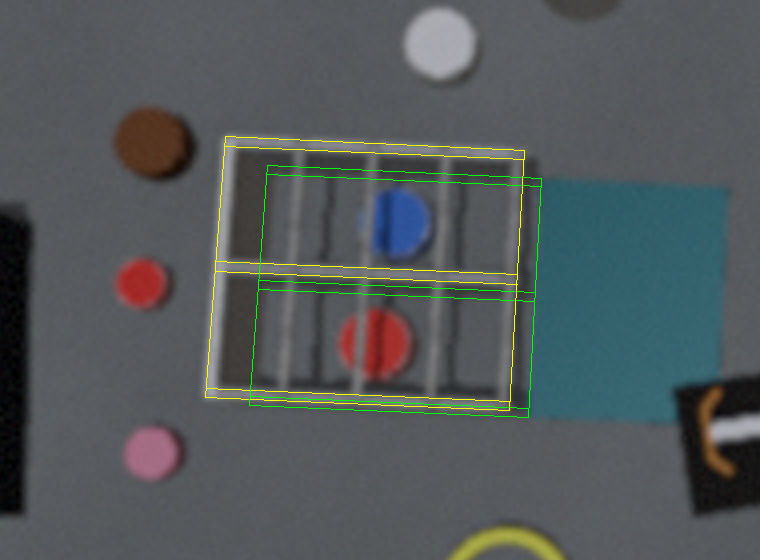

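View pics/ov_scene.png

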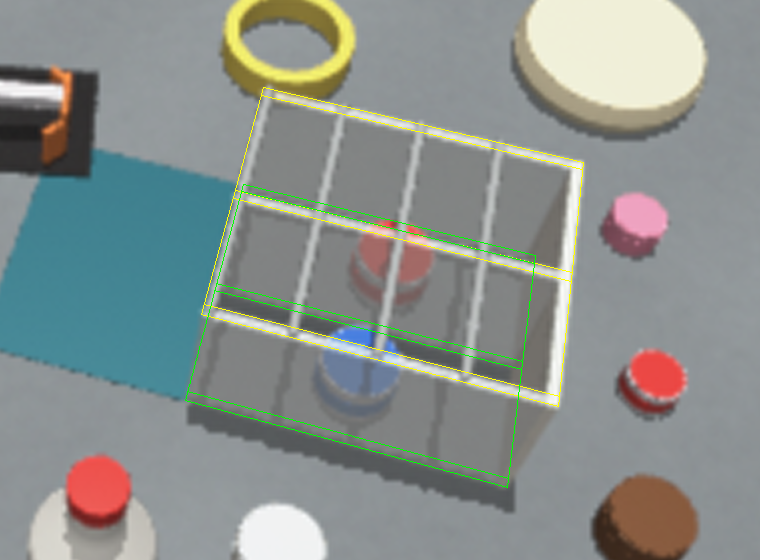

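```bash
cat >> h.py <<'E'
np.set_printoptions(precision=4,suppress=True)
def plan(target,yawdeg=None,st=None,sgn=None):
    """target TCP xyz; yawdeg = world heading of picker x; tool z wanted perpendicular"""
    st=st or telemetry.get_state(); M=tool(st)[:3,:3]; d=np.array(target)-st['eef_pos']
    print('pos',st['eef_pos'],'q',st['q'],'t',st['t'],'w',st['width'],'F',st['force'])
    print('R',M.tolist())
    if yawdeg is not None:
        a=np.radians(yawdeg); best=[]
        for s in (1,-1):
            z=s*np.array([-np.sin(a),np.cos(a),0]); x=np.array([0,0,-1.]); y=np.cross(z,x)
            G=np.c_[x,y,z]; rv=R.from_matrix(M.T@G).as_rotvec(degrees=True)
            print('option',s,'rotvec units',rv/6,'shift in goal frame units',G.T@d/.025)
    print('shift units now',M.T@d/.025)
E
python3 - <<'E'
from h import *
plan([.47,.15,.40],97.7)
E
```

```text
pos [0.1903 0.6476 0.4047] q [ 1.5731  0.3586  0.0119  0.     -1.2241 -0.2881] t 1.05 w 0.08761297044920141 F [ 1.1121 -0.2515  0.3882]
R [[2.0520251112876586e-05, 0.9594405278211985, -0.28191110860180674], [-8.17267153652157e-06, -0.28191110849084233, -0.9594405280384356], [-0.9999999997560636, 2.1991927456332938e-05, 2.056305554942739e-06]]
option 1 rotvec units [10.9876 -0.0001 -0.0002] shift in goal frame units [ 0.1872 21.2233 -8.42  ]
option -1 rotvec units [-19.0124   0.0002  -0.0001] shift in goal frame units [  0.1872 -21.2233   8.42  ]
shift units now [ 0.1876 16.345  15.9425]
```

play_rows:
  steps:
    - {"ax": 1}
    - {"ax": 1}
    - {"ax": 1}
    - {"ax": 1}
    - {"ax": 1}
    - {"ax": 1}
    - {"ax": 1}
    - {"ax": 1}
    - {"ax": 1}
    - {"ax": 1}
    - {"ax": 1}
    - {"ty": 1, "tz": -1}
    - {"ty": 1, "tz": -1}
    - {"ty": 1, "tz": -1}
    - {"ty": 1, "tz": -1}
    - {"ty": 1, "tz": -1}
    - {"ty": 1, "tz": -1}
    - {"ty": 1, "tz": -1}
    - {"ty": 1, "tz": -1}

```text
invalid input
```

Run:
```python
from h import *
plan([.47-.134*-.08,-.28,.40],97.7)
```

```text
pos [0.1903 0.6476 0.4047] q [ 1.5731  0.3586  0.0119  0.     -1.2241 -0.2881] t 1.05 w 0.08761297044920141 F [ 1.1121 -0.2515  0.3882]
R [[2.0520251112876586e-05, 0.9594405278211985, -0.28191110860180674], [-8.17267153652157e-06, -0.28191110849084233, -0.9594405280384356], [-0.9999999997560636, 2.1991927456332938e-05, 2.056305554942739e-06]]
option 1 rotvec units [10.9876 -0.0001 -0.0002] shift in goal frame units [ 0.1872 38.3256 -6.5404]
option -1 rotvec units [-19.0124   0.0002  -0.0001] shift in goal frame units [  0.1872 -38.3256   6.5404]
shift units now [ 0.1877 21.6053 32.324 ]
```

play_rows:
  steps:
    - {"gripper": 1, "tx": 0, "ty": 0, "tz": 0, "ax": 1, "ay": 0, "az": 0}
    - {"gripper": 1, "tx": 0, "ty": 0, "tz": 0, "ax": 1, "ay": 0, "az": 0}
    - {"gripper": 1, "tx": 0, "ty": 0, "tz": 0, "ax": 1, "ay": 0, "az": 0}
    - {"gripper": 1, "tx": 0, "ty": 0, "tz": 0, "ax": 1, "ay": 0, "az": 0}
    - {"gripper": 1, "tx": 0, "ty": 0, "tz": 0, "ax": 1, "ay": 0, "az": 0}
    - {"gripper": 1, "tx": 0, "ty": 0, "tz": 0, "ax": 1, "ay": 0, "az": 0}
    - {"gripper": 1, "tx": 0, "ty": 0, "tz": 0, "ax": 1, "ay": 0, "az": 0}
    - {"gripper": 1, "tx": 0, "ty": 0, "tz": 0, "ax": 1, "ay": 0, "az": 0}
    - {"gripper": 1, "tx": 0, "ty": 0, "tz": 0, "ax": 1, "ay": 0, "az": 0}
    - {"gripper": 1, "tx": 0, "ty": 0, "tz": 0, "ax": 1, "ay": 0, "az": 0}
    - {"gripper": 1, "tx": 0, "ty": 0, "tz": 0, "ax": 1, "ay": 0, "az": 0}
    - {"gripper": 1, "tx": 0, "ty": 1, "tz": -1, "ax": 0, "ay": 0, "az": 0}
    - {"gripper": 1, "tx": 0, "ty": 1, "tz": -1, "ax": 0, "ay": 0, "az": 0}
    - {"gripper": 1, "tx": 0, "ty": 1, "tz": -1, "ax": 0, "ay": 0, "az": 0}
    - {"gripper": 1, "tx": 0, "ty": 1, "tz": -1, "ax": 0, "ay": 0, "az": 0}
    - {"gripper": 1, "tx": 0, "ty": 1, "tz": -1, "ax": 0, "ay": 0, "az": 0}
    - {"gripper": 1, "tx": 0, "ty": 1, "tz": -1, "ax": 0, "ay": 0, "az": 0}
    - {"gripper": 1, "tx": 0, "ty": 1, "tz": -1, "ax": 0, "ay": 0, "az": 0}
    - {"gripper": 1, "tx": 0, "ty": 1, "tz": -1, "ax": 0, "ay": 0, "az": 0}

```text
t: 2.63
eef_pos: [0.4162, 0.4747, 0.4049]
ee_rot: [-2.124, 1.57, 1.151]
force: [0.3, 1.2, 0.2]
width: 0.0877
```

Run:
```python
from h import *
plan([.478,-.20,.40],97.7)
```

```text
pos [0.4162 0.4747 0.4049] q [ 1.1596  0.2872 -0.0903  0.     -1.1928 -1.0264] t 2.6333 w 0.08768963889344963 F [0.2598 1.2305 0.2246]
R [[0.0001978708114209549, 0.1328921822786678, -0.9911304801772344], [0.000443140390465363, -0.9911304139167775, -0.13289208492514343], [-0.9999998822368611, -0.0004129144833123072, -0.00025500567277044525]]
option 1 rotvec units [-0.0105 -0.0024  0.0039] shift in goal frame units [ 0.1978 27.0744  1.1659]
option -1 rotvec units [29.9895  0.0062  0.0038] shift in goal frame units [  0.1978 -27.0744  -1.1659]
shift units now [ 0.1863 27.0757  1.136 ]
```

play_rows:
  steps:
    - {"gripper": 1, "tx": 0, "ty": 1, "tz": 0, "ax": 0, "ay": 0, "az": 0}
    - {"gripper": 1, "tx": 0, "ty": 1, "tz": 0, "ax": 0, "ay": 0, "az": 0}
    - {"gripper": 1, "tx": 0, "ty": 1, "tz": 0, "ax": 0, "ay": 0, "az": 0}
    - {"gripper": 1, "tx": 0, "ty": 1, "tz": 0, "ax": 0, "ay": 0, "az": 0}
    - {"gripper": 1, "tx": 0, "ty": 1, "tz": 0, "ax": 0, "ay": 0, "az": 0}
    - {"gripper": 1, "tx": 0, "ty": 1, "tz": 0, "ax": 0, "ay": 0, "az": 0}
    - {"gripper": 1, "tx": 0, "ty": 1, "tz": 0, "ax": 0, "ay": 0, "az": 0}
    - {"gripper": 1, "tx": 0, "ty": 1, "tz": 0, "ax": 0, "ay": 0, "az": 0}
    - {"gripper": 1, "tx": 0, "ty": 1, "tz": 0, "ax": 0, "ay": 0, "az": 0}
    - {"gripper": 1, "tx": 0, "ty": 1, "tz": 0, "ax": 0, "ay": 0, "az": 0}
    - {"gripper": 1, "tx": 0, "ty": 1, "tz": 0.1, "ax": 0, "ay": 0, "az": 0}
    - {"gripper": 1, "tx": 0, "ty": 1, "tz": 0.1, "ax": 0, "ay": 0, "az": 0}
    - {"gripper": 1, "tx": 0, "ty": 1, "tz": 0.1, "ax": 0, "ay": 0, "az": 0}
    - {"gripper": 1, "tx": 0, "ty": 1, "tz": 0.1, "ax": 0, "ay": 0, "az": 0}
    - {"gripper": 1, "tx": 0, "ty": 1, "tz": 0.1, "ax": 0, "ay": 0, "az": 0}
    - {"gripper": 1, "tx": 0, "ty": 1, "tz": 0.1, "ax": 0, "ay": 0, "az": 0}
    - {"gripper": 1, "tx": 0, "ty": 1, "tz": 0.1, "ax": 0, "ay": 0, "az": 0}
    - {"gripper": 1, "tx": 0, "ty": 1, "tz": 0.1, "ax": 0, "ay": 0, "az": 0}
    - {"gripper": 1, "tx": 0, "ty": 1, "tz": 0.1, "ax": 0, "ay": 0, "az": 0}
    - {"gripper": 1, "tx": 0, "ty": 1, "tz": 0.1, "ax": 0, "ay": 0, "az": 0}

```text
t: 4.3
eef_pos: [0.4564, -0.0242, 0.405]
ee_rot: [-2.917, 1.57, 0.358]
force: [1.2, 0.4, 0.0]
width: 0.0876
```

play_rows:
  steps:
    - {"gripper": 1, "tx": 0, "ty": 1, "tz": 0, "ax": 0, "ay": 0, "az": 0}
    - {"gripper": 1, "tx": 0, "ty": 1, "tz": 0, "ax": 0, "ay": 0, "az": 0}
    - {"gripper": 1, "tx": 0, "ty": 1, "tz": 0, "ax": 0, "ay": 0, "az": 0}
    - {"gripper": 1, "tx": 0, "ty": 1, "tz": 0, "ax": 0, "ay": 0, "az": 0}
    - {"gripper": 1, "tx": 0, "ty": 1, "tz": 0, "ax": 0, "ay": 0, "az": 0}
    - {"gripper": 1, "tx": 0, "ty": 1, "tz": 0, "ax": 0, "ay": 0, "az": 0}
    - {"gripper": 1, "tx": 0, "ty": 0, "tz": 0, "ax": 0, "ay": 0, "az": 0}
    - {"gripper": 1, "tx": 0, "ty": 0, "tz": 0, "ax": 0, "ay": 0, "az": 0}

```text
t: 4.97
eef_pos: [0.4765, -0.1727, 0.4045]
ee_rot: [-0.155, 1.57, 3.117]
force: [-1.1, 1.1, -0.1]
width: 0.0875
```

Run:
```python
from h import *
import pickle
st=telemetry.get_state(); im=optics.grab_frame('wrist'); save('wrist1.png',im); pickle.dump(st,open('w1.pkl','wb')); np.save('w1.npy',im)
plan([.4777,-.2559,.40],97.7)
```

```text
pos [ 0.4764 -0.172   0.4045] q [ 0.0418  0.0795 -0.3522 -0.0002 -1.1393  0.0899] t 5.0167 w 0.08753030330373325 F [-0.7406  0.1682  0.226 ]
R [[-0.00020909022330788422, 0.1312243609585354, -0.9913526735588614], [0.00013608962576534822, -0.9913526823150892, -0.13122439082080484], [-0.9999999688804455, -0.00016235055152626077, 0.0001894238795479672]]
option 1 rotvec units [-0.0266  0.0018  0.0016] shift in goal frame units [0.1819 3.3319 0.3976]
option -1 rotvec units [29.9734  0.0024 -0.0028] shift in goal frame units [ 0.1819 -3.3319 -0.3976]
shift units now [0.1814 3.333  0.3883]
```

View pics/wrist1.png

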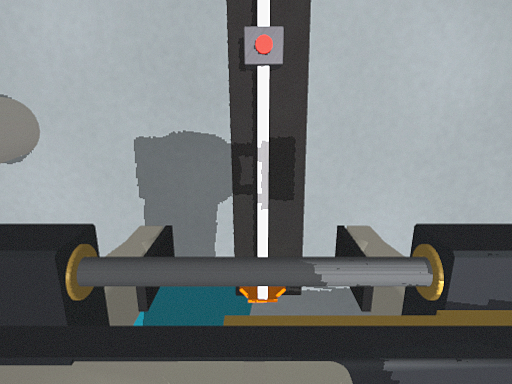

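Run:
```python
from h import *
import pickle
st=pickle.load(open('w1.pkl','rb')); a=np.load('w1.npy').astype(int); r,g,b=a[...,0],a[...,1],a[...,2]
m=(r-g>50)&(r-b>50)&(np.arange(384)[:,None]<80); ys,xs=np.where(m); print('screw',xs.mean(),ys.mean(),[at('wrist',xs.mean(),ys.mean(),z,st) for z in (.054,.058,.062)])
m=(a.min(2)>215); 
for row in (5,15,75,100,130,160,190,220,240):
    c=np.where(m[row,245:285])[0]+245
    if len(c): print(row,c.min(),c.max(),at('wrist',(c.min()+c.max())/2,row,.044,st), (c.max()-c.min()+1))
wt=(abs(a-a.mean(2,keepdims=True)).max(2)<14)
for y in range(20,72,3): print(y,a[y,250].tolist(),a[y,278].tolist())
m=(r-b>60)&(r-g>30)&(np.arange(384)[:,None]>270)&(np.arange(384)[:,None]<306); m[:, :230]=0; m[:,296:]=0
ys,xs=np.where(m); print(xs.min(),xs.max(),ys.min(),ys.max())
for row in (297,299,301,303): print(row,at('wrist',263,row,.044,st))
save('w1c.png',cv2.resize(a[270:330,210:320].astype(np.uint8),None,fx=7,fy=7,interpolation=cv2.INTER_NEAREST))
```

```text
screw 263.6035087719298 43.80701754385965 [array([ 0.4843, -0.2991,  0.054 ]), array([ 0.4843, -0.2985,  0.058 ]), array([ 0.4843, -0.2978,  0.062 ])]
5 258 269 [ 0.489  -0.3346  0.044 ] 12
15 258 269 [ 0.4878 -0.326   0.044 ] 12
75 258 268 [ 0.4808 -0.2719  0.044 ] 11
100 258 268 [ 0.4774 -0.2478  0.044 ] 11
130 258 268 [ 0.4732 -0.2176  0.044 ] 11
190 258 261 [ 0.468  -0.1518  0.044 ] 4
220 258 267 [ 0.4598 -0.1169  0.044 ] 10
240 258 267 [ 0.4564 -0.0923  0.044 ] 10
20 [65, 62, 63] [59, 60, 58]
23 [62, 59, 57] [61, 62, 61]
26 [97, 95, 98] [110, 109, 115]
29 [145, 142, 149] [152, 148, 157]
32 [143, 143, 147] [148, 145, 154]
35 [146, 141, 152] [149, 145, 154]
38 [142, 142, 154] [145, 144, 155]
41 [149, 148, 157] [146, 146, 153]
44 [144, 142, 150] [155, 150, 159]
47 [146, 147, 156] [154, 151, 158]
50 [143, 139, 148] [148, 147, 157]
53 [141, 140, 148] [153, 153, 161]
56 [147, 144, 152] [156, 152, 160]
59 [147, 143, 151] [154, 153, 162]
62 [158, 155, 163] [167, 164, 172]
65 [38, 39, 41] [42, 42, 43]
68 [49, 53, 53] [48, 48, 50]
71 [62, 59, 58] [62, 60, 61]
239 285 286 302
297 [ 0.4453 -0.0169  0.044 ]
299 [ 0.4449 -0.0141  0.044 ]
301 [ 0.4445 -0.0112  0.044 ]
303 [ 0.4441 -0.0084  0.044 ]
```

View pics/w1c.png

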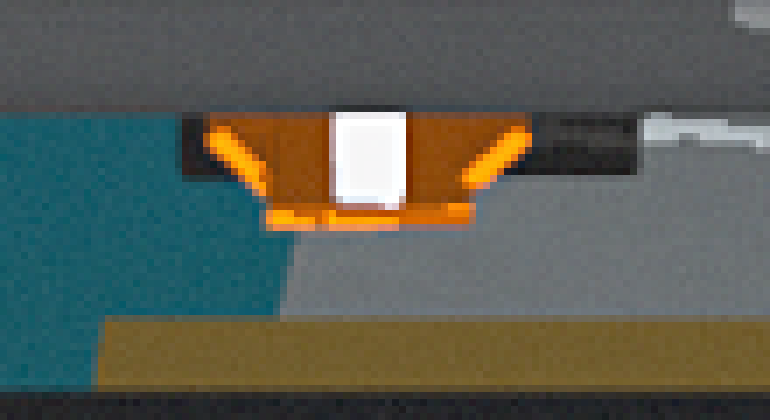

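play_rows:
  newtons: 45
  steps:
    - {"gripper": 1, "tx": 0, "ty": 0.82, "tz": 0.09, "ax": -0.02, "ay": 0, "az": 0}
    - {"gripper": 1, "tx": 0, "ty": 0.82, "tz": 0.09, "ax": 0, "ay": 0, "az": 0}
    - {"gripper": 1, "tx": 0, "ty": 0.82, "tz": 0.09, "ax": 0, "ay": 0, "az": 0}
    - {"gripper": 1, "tx": 0, "ty": 0.81, "tz": 0.09, "ax": 0, "ay": 0, "az": 0}
    - {"gripper": 1, "tx": 1, "ty": 0, "tz": 0, "ax": 0, "ay": 0, "az": 0}
    - {"gripper": 1, "tx": 1, "ty": 0, "tz": 0, "ax": 0, "ay": 0, "az": 0}
    - {"gripper": 1, "tx": 1, "ty": 0, "tz": 0, "ax": 0, "ay": 0, "az": 0}
    - {"gripper": 1, "tx": 1, "ty": 0, "tz": 0, "ax": 0, "ay": 0, "az": 0}
    - {"gripper": 1, "tx": 1, "ty": 0, "tz": 0, "ax": 0, "ay": 0, "az": 0}
    - {"gripper": 1, "tx": 1, "ty": 0, "tz": 0, "ax": 0, "ay": 0, "az": 0}
    - {"gripper": 1, "tx": 0, "ty": 0, "tz": 0, "ax": 0, "ay": 0, "az": 0}
    - {"gripper": 1, "tx": 0, "ty": 0, "tz": 0, "ax": 0, "ay": 0, "az": 0}

```text
t: 6.02
eef_pos: [0.4786, -0.2531, 0.2543]
ee_rot: [-0.201, 1.568, 3.077]
force: [0.1, -0.7, 0.5]
width: 0.0874
```

Run:
```python
from h import *
st=telemetry.get_state(); im=optics.grab_frame('wrist'); save('wrist2.png',im)
plan([.4782,-.2541,.197],97.66,st)
```

```text
pos [ 0.4786 -0.2531  0.2543] q [-0.1243  0.2904 -0.4745  0.0002 -0.8085  0.2606] t 6.0167 w 0.08740029927579766 F [ 0.1344 -0.7195  0.4905]
R [[-0.002609893194449315, 0.13603879919302647, -0.990700072459689], [0.00016819072092380538, -0.9907033728461065, -0.13603969546874878], [-0.9999965800788497, -0.0005216756347851126, 0.0025627495267991954]]
option 1 rotvec units [0.0265 0.0245 0.0049] shift in goal frame units [2.2908 0.0371 0.0197]
option -1 rotvec units [-29.9735  -0.0078   0.0384] shift in goal frame units [ 2.2908 -0.0371 -0.0197]
shift units now [2.2908 0.0383 0.014 ]
```

View pics/wrist2.png

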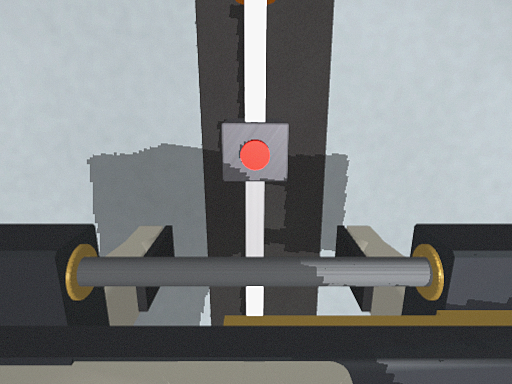

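play_rows:
  newtons: 45
  steps:
    - {"gripper": 1, "tx": 0.6, "ty": 0.03, "tz": 0.01, "ax": 0, "ay": 0, "az": 0}
    - {"gripper": 1, "tx": 0.6, "ty": 0, "tz": 0, "ax": 0, "ay": 0, "az": 0}
    - {"gripper": 1, "tx": 0.6, "ty": 0, "tz": 0, "ax": 0, "ay": 0, "az": 0}
    - {"gripper": 1, "tx": 0.49, "ty": 0, "tz": 0, "ax": 0, "ay": 0, "az": 0}
    - {"gripper": 1, "tx": 0, "ty": 0, "tz": 0, "ax": 0, "ay": 0, "az": 0}
    - {"gripper": 1, "tx": 0, "ty": 0, "tz": 0, "ax": 0, "ay": 0, "az": 0}
    - {"gripper": 0, "tx": 0, "ty": 0, "tz": 0, "ax": 0, "ay": 0, "az": 0}
    - {"gripper": 0, "tx": 0, "ty": 0, "tz": 0, "ax": 0, "ay": 0, "az": 0}
    - {"gripper": 0, "tx": 0, "ty": 0, "tz": 0, "ax": 0, "ay": 0, "az": 0}
    - {"gripper": 0, "tx": 0, "ty": 0, "tz": 0, "ax": 0, "ay": 0, "az": 0}
    - {"gripper": 0, "tx": 0, "ty": 0, "tz": 0, "ax": 0, "ay": 0, "az": 0}
    - {"gripper": 0, "tx": 0, "ty": 0, "tz": 0, "ax": 0, "ay": 0, "az": 0}
    - {"gripper": 0, "tx": 0, "ty": 0, "tz": 0, "ax": 0, "ay": 0, "az": 0}
    - {"gripper": 0, "tx": 0, "ty": 0, "tz": 0, "ax": 0, "ay": 0, "az": 0}
    - {"gripper": 0, "tx": 0, "ty": 0, "tz": 0, "ax": 0, "ay": 0, "az": 0}
    - {"gripper": 0, "tx": 0, "ty": 0, "tz": 0, "ax": 0, "ay": 0, "az": 0}

```text
t: 7.4
eef_pos: [0.4784, -0.2547, 0.1974]
ee_rot: [-0.425, 1.571, 2.852]
force: [-0.9, -0.1, -0.3]
width: 0.0266
```

Run:
```python
from h import *
plan([.4782,-.2541,.197],97.66); print(telemetry.get_state()['moment'])
```

```text
pos [ 0.4784 -0.2547  0.1974] q [-0.1274  0.3703 -0.5268 -0.     -0.6738  0.2626] t 7.4 w 0.026588191127029114 F [-0.8765 -0.1386 -0.2983]
R [[-7.644906728951914e-05, 0.13474090026697633, -0.9908808626423183], [2.2816019067173343e-05, -0.9908808650449646, -0.13474090235400635], [-0.9999999968174847, -3.290877296605044e-05, 7.267766697807146e-05]]
option 1 rotvec units [0.0139 0.0007 0.0003] shift in goal frame units [ 0.015  -0.0239  0.0068]
option -1 rotvec units [-29.9861  -0.0005   0.0011] shift in goal frame units [ 0.015   0.0239 -0.0068]
shift units now [ 0.015  -0.0239  0.0068]
[ 0.0667 -0.0534  0.016 ]
```

play_rows:
  steps:
    - {"gripper": 0, "tx": 0, "ty": 0, "tz": 0, "ax": 0, "ay": 0, "az": 0}
    - {"gripper": 0, "tx": 0, "ty": 0, "tz": 0, "ax": 0, "ay": 0, "az": 0}
    - {"gripper": 0, "tx": 0, "ty": 0, "tz": 0, "ax": 0, "ay": 0, "az": 0}
    - {"gripper": 0, "tx": 0, "ty": 0, "tz": 0, "ax": 0, "ay": 0, "az": 0}
    - {"gripper": 0, "tx": 0, "ty": 0, "tz": 0, "ax": 0, "ay": 0, "az": 0}
    - {"gripper": 0, "tx": 0, "ty": 0, "tz": 0, "ax": 0, "ay": 0, "az": 0}

```text
t: 7.9
eef_pos: [0.4783, -0.2547, 0.1974]
ee_rot: [-0.238, 1.57, 3.038]
force: [-1.1, 0.2, 0.4]
width: 0.0111
```

play_rows:
  steps:
    - {"gripper": 0, "tx": -0.1, "ty": 0, "tz": 0, "ax": 0, "ay": 0, "az": 0}
    - {"gripper": 0, "tx": -0.2, "ty": 0, "tz": 0, "ax": 0, "ay": 0, "az": 0}
    - {"gripper": 0, "tx": -0.2, "ty": 0, "tz": 0, "ax": 0, "ay": 0, "az": 0}
    - {"gripper": 0, "tx": -0.2, "ty": 0, "tz": 0, "ax": 0, "ay": 0, "az": 0}
    - {"gripper": 0, "tx": 0, "ty": 0, "tz": 0, "ax": 0, "ay": 0, "az": 0}
    - {"gripper": 0, "tx": 0, "ty": 0, "tz": 0, "ax": 0, "ay": 0, "az": 0}

```text
t: 8.4
eef_pos: [0.4786, -0.2546, 0.2153]
ee_rot: [2.972, 1.57, -0.034]
force: [-0.2, 0.7, -6.4]
width: 0.0117
```

Run:
```python
from h import *
plan([.4782,-.2541,.197],97.66); print(telemetry.get_state()['moment'])
im=optics.grab_frame('scene');save('sc3.png',cv2.resize(im[120:280,90:400],None,fx=2.5,fy=2.5,interpolation=cv2.INTER_CUBIC))
```

```text
pos [ 0.4786 -0.2546  0.2153] q [-0.1274  0.3437 -0.5116 -0.0001 -0.7145  0.2626] t 8.4 w 0.011679813309642368 F [-0.2163  0.7458 -6.3843]
R [[0.0009616664255077609, 0.1346745727560738, -0.9908894159545025], [-3.293915616771337e-05, -0.9908898693396602, -0.13467466634465336], [-0.999999537056242, 0.0001621511662071723, -0.0009484694519358364]]
option 1 rotvec units [ 0.0133 -0.0091 -0.0015] shift in goal frame units [ 0.7337 -0.0235  0.0115]
option -1 rotvec units [-29.9867   0.0024  -0.0142] shift in goal frame units [ 0.7337  0.0235 -0.0115]
shift units now [ 0.7337 -0.0237  0.0122]
[ 0.1225 -0.0318 -0.0018]
```

View pics/sc3.png

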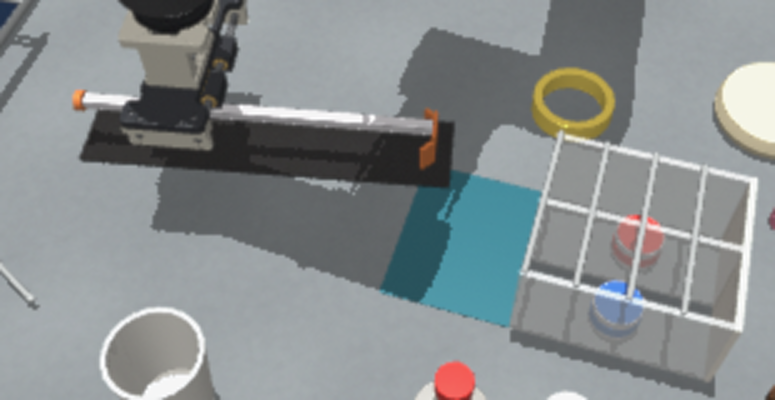

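play_rows:
  steps:
    - {"gripper": 0, "tx": -0.25, "ty": 0, "tz": 0, "ax": 0, "ay": 0, "az": 0}
    - {"gripper": 0, "tx": -0.25, "ty": 0, "tz": 0, "ax": 0, "ay": 0, "az": 0}
    - {"gripper": 0, "tx": -0.25, "ty": 0, "tz": 0, "ax": 0, "ay": 0, "az": 0}
    - {"gripper": 0, "tx": -0.25, "ty": 0, "tz": 0, "ax": 0, "ay": 0, "az": 0}
    - {"gripper": 0, "tx": 0, "ty": 0, "tz": 0, "ax": 0, "ay": 0, "az": 0}
    - {"gripper": 0, "tx": 0, "ty": 0, "tz": 0, "ax": 0, "ay": 0, "az": 0}
    - {"gripper": 0, "tx": 0, "ty": 0, "tz": 0, "ax": 0, "ay": 0, "az": 0}
    - {"gripper": 0, "tx": 0, "ty": 0, "tz": 0, "ax": 0, "ay": 0, "az": 0}
    - {"gripper": 0, "tx": 0, "ty": 0, "tz": 0, "ax": 0, "ay": 0, "az": 0}
    - {"gripper": 0, "tx": 0, "ty": 0, "tz": 0, "ax": 0, "ay": 0, "az": 0}

```text
t: 9.28
eef_pos: [0.4784, -0.2547, 0.2396]
ee_rot: [-0.345, 1.57, 2.931]
force: [-0.2, -0.8, -7.7]
width: 0.0114
```

Run:
```python
from h import *
st=telemetry.get_state(); print(st['moment'],st['force'])
M=tool(st); g=st['eef_pos']+M[:3,0]*.159
u=-M[:3,1]
# predicted blade points: grasp at x=-.0645 on bar axis z=.034
def P(x,y,z): return g+u*(x+.0645)+M[:3,2]*y*-1-M[:3,0]*(z-.034)
for cam in('top','scene'):
    im=optics.grab_frame(cam); np.save(cam+'4.npy',im)
    f=4;big=cv2.resize(im,None,fx=f,fy=f,interpolation=cv2.INTER_CUBIC)
    pl=np.array([P(.178,-.018,0),P(.178,.018,0),P(.178,.018,.04),P(.178,-.018,.04),P(.178,-.018,0)])
    cv2.polylines(big,[(proj(cam,pl)*f+1.5).astype(np.int32)],False,(0,255,0),1)
    l=np.array([P(-.02,0,.04),P(.178,0,.04)]); cv2.polylines(big,[(proj(cam,l)*f+1.5).astype(np.int32)],False,(255,0,255),1)
    c=(proj(cam,[P(.1,0,.02)])[0]*f).astype(int); save('lv_%s.png'%cam,big[c[1]-200:c[1]+200,c[0]-380:c[0]+380])
    for r in finder.pinpoint('blade',cam)[:1]:
        p=r['location'];print(cam,r['confidence'],p,proj(cam,[P(.178,0,0)]))
plan([.4782,-.2541,.197],97.66,st)
```

```text
[ 0.1258 -0.0508  0.019 ] [-0.2441 -0.758  -7.693 ]
scene 0.96 [168.7, 258.5] [[262.764  172.6254]]
pos [ 0.4784 -0.2547  0.2396] q [-0.1274  0.3101 -0.4887 -0.0001 -0.7726  0.2626] t 9.2833 w 0.011367984685771952 F [-0.2441 -0.758  -7.693 ]
R [[-0.0005474432329912833, 0.13467811547132008, -0.9908892498755855], [0.00011682188250013159, -0.9908893829828171, -0.13467819810414727], [-0.999999843329265, -0.00018948621570319402, 0.0005267223363759526]]
option 1 rotvec units [0.0133 0.005  0.0018] shift in goal frame units [ 1.7045 -0.023   0.0035]
option -1 rotvec units [-29.9867  -0.0028   0.0079] shift in goal frame units [ 1.7045  0.023  -0.0035]
shift units now [ 1.7045 -0.0227  0.0026]
```

View pics/lv_top.png

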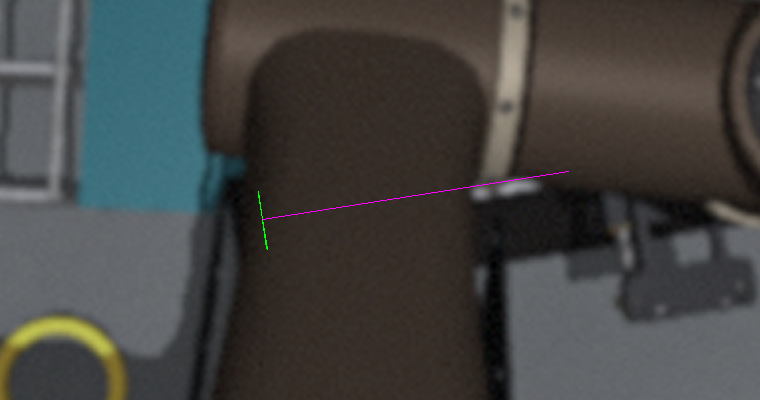

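View pics/lv_scene.png

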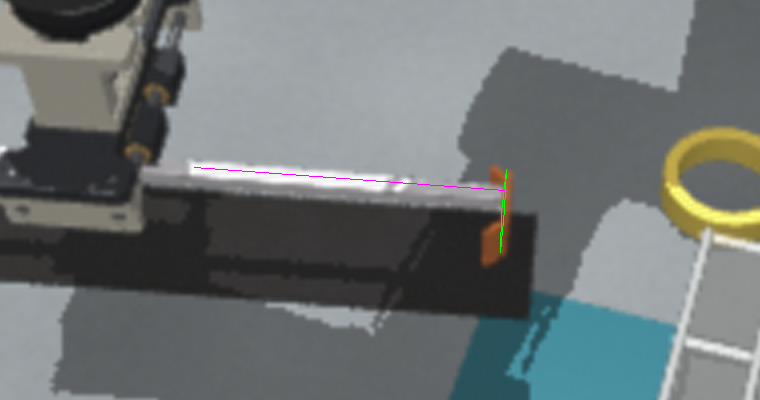

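play_rows:
  steps:
    - {"gripper": 0, "tx": 0, "ty": 0, "tz": 0, "ax": 0.4, "ay": 0, "az": 0}
    - {"gripper": 0, "tx": 0, "ty": 0, "tz": 0, "ax": 0.4, "ay": 0, "az": 0}
    - {"gripper": 0, "tx": 0, "ty": 0, "tz": 0, "ax": 0.4, "ay": 0, "az": 0}
    - {"gripper": 0, "tx": 0, "ty": 0, "tz": 0, "ax": 0.4, "ay": 0, "az": 0}
    - {"gripper": 0, "tx": 0, "ty": 0, "tz": 0, "ax": 0.3, "ay": 0, "az": 0}
    - {"gripper": 0, "tx": 0, "ty": 0, "tz": 0, "ax": 0, "ay": 0, "az": 0}
    - {"gripper": 0, "tx": 0, "ty": 0, "tz": 0, "ax": 0, "ay": 0, "az": 0}

```text
t: 10.07
eef_pos: [0.4785, -0.2547, 0.2399]
ee_rot: [0.085, 1.571, -3.119]
force: [-0.0, 0.1, -7.9]
width: 0.0116
```

Run:
```python
from h import *
plan([.4855,-.1607,.2405],86.33)
```

```text
pos [ 0.4785 -0.2547  0.2399] q [-0.1274  0.3097 -0.4884  0.     -0.7727  0.0647] t 10.0667 w 0.011567278047633897 F [-0.0094  0.0583 -7.8935]
R [[-8.802927209250488e-05, -0.06267791061712355, -0.9980338029202811], [-1.9787929724165987e-06, -0.9980338067743674, 0.0626779110337004], [-0.9999999961234656, 7.492393160030142e-06, 8.773216292501363e-05]]
option 1 rotvec units [ 0.0127  0.0008 -0.0001] shift in goal frame units [-0.025  -3.7689 -0.04  ]
option -1 rotvec units [-29.9873   0.0001   0.0013] shift in goal frame units [-0.025   3.7689  0.04  ]
shift units now [-0.025  -3.7688 -0.0451]
```

play_rows:
  steps:
    - {"gripper": 0, "tx": 0, "ty": -0.4, "tz": -0.01, "ax": 0.01, "ay": 0, "az": 0}
    - {"gripper": 0, "tx": 0, "ty": -0.7, "tz": -0.01, "ax": 0, "ay": 0, "az": 0}
    - {"gripper": 0, "tx": 0, "ty": -0.8, "tz": -0.01, "ax": 0, "ay": 0, "az": 0}
    - {"gripper": 0, "tx": 0, "ty": -0.8, "tz": -0.01, "ax": 0, "ay": 0, "az": 0}
    - {"gripper": 0, "tx": 0, "ty": -0.7, "tz": 0, "ax": 0, "ay": 0, "az": 0}
    - {"gripper": 0, "tx": 0, "ty": -0.37, "tz": 0, "ax": 0, "ay": 0, "az": 0}
    - {"gripper": 0, "tx": 0, "ty": 0, "tz": 0, "ax": 0, "ay": 0, "az": 0}
    - {"gripper": 0, "tx": 0, "ty": 0, "tz": 0, "ax": 0, "ay": 0, "az": 0}

```text
t: 10.73
eef_pos: [0.4857, -0.1601, 0.2401]
ee_rot: [2.81, 1.571, -0.395]
force: [-0.5, -0.8, -7.3]
width: 0.0113
```

```bash
cat >> h.py <<'E'
RU=np.array([.064,.9979,0]);RV=np.array([-.9979,.064,0]);RO=np.array([.5487,.2010,0])
def check(tag,gx=-.0645):
    st=telemetry.get_state(); M=tool(st); g=st['eef_pos']+M[:3,0]*.159; u=-M[:3,1]
    P=lambda x,y,z: g+u*(x-gx)+M[:3,2]*y-M[:3,0]*(z-.034)
    b=P(.178,0,0); d=b-RO; print('pred blade: inside mouth',d@RU+.095,'lateral from bay a centre',d@RV-.04,'z',b[2])
    for cam in('top','scene'):
        im=optics.grab_frame(cam); f=4;big=cv2.resize(im,None,fx=f,fy=f,interpolation=cv2.INTER_CUBIC)
        def L(pts,col): cv2.polylines(big,[(proj(cam,np.array(pts))*f+1.5).astype(np.int32)],False,col,1)
        L([P(.167,-.029,.032),P(.178,-.018,.032),P(.178,-.018,0),P(.178,.018,0),P(.178,.018,.04),P(.178,-.018,.04),P(.178,-.018,0)],(0,255,0))
        L([P(.167,.029,.032),P(.178,.018,.032)],(0,255,0)); L([P(-.02,0,.04),P(.178,0,.04)],(255,0,255))
        for y in (-.003,.003,.077,.083):
            q=[RO+RU*x+RV*y+np.array([0,0,.1]) for x in(-.095,.095)]; L(q,(255,255,0))
        c=(proj(cam,[P(.2,0,.02)])[0]*f).astype(int); save('%s_%s.png'%(tag,cam),big[max(0,c[1]-250):c[1]+250,max(0,c[0]-380):c[0]+380])
    plan(st['eef_pos'],86.33,st)
E
python3 - <<'E'
from h import *
check('pre')
E
```

```text
pred blade: inside mouth -0.026942701037754868 lateral from bay a centre 3.129099594113144e-05 z 0.0470568065573241
pos [ 0.4857 -0.1601  0.2401] q [ 0.066   0.2658 -0.5551  0.0001 -0.7496 -0.1289] t 10.7333 w 0.011285266596425637 F [-0.5096 -0.8177 -7.2826]
R [[0.00020894921158116323, -0.0627886122656772, -0.998026826548253], [-8.705757371076095e-05, -0.998026845695196, 0.06278859524368845], [-0.9999999743806023, 7.376616654508616e-05, -0.00021400314678531637]]
option 1 rotvec units [ 0.0117 -0.002  -0.0007] shift in goal frame units [0. 0. 0.]
option -1 rotvec units [-29.9883   0.0011  -0.0032] shift in goal frame units [0. 0. 0.]
shift units now [0. 0. 0.]
```

View pics/pre_top.png

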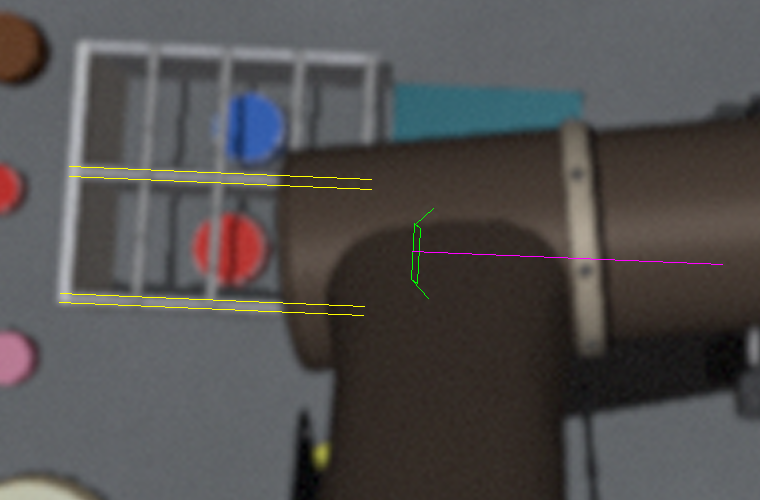

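View pics/pre_scene.png

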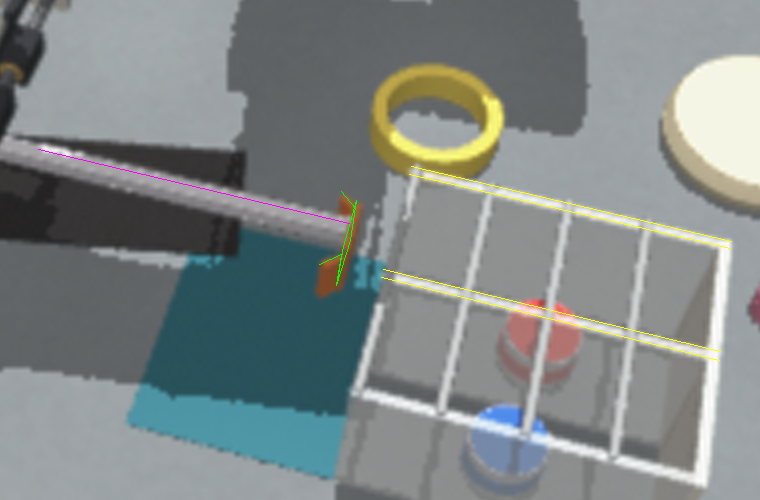

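play_rows:
  steps:
    - {"gripper": 0, "tx": 0, "ty": -0.3, "tz": 0, "ax": 0.01, "ay": 0, "az": 0}
    - {"gripper": 0, "tx": 0, "ty": -0.4, "tz": 0, "ax": 0, "ay": 0, "az": 0}
    - {"gripper": 0, "tx": 0, "ty": -0.4, "tz": 0, "ax": 0, "ay": 0, "az": 0}
    - {"gripper": 0, "tx": 0, "ty": -0.4, "tz": 0, "ax": 0, "ay": 0, "az": 0}
    - {"gripper": 0, "tx": 0, "ty": -0.4, "tz": 0, "ax": 0, "ay": 0, "az": 0}
    - {"gripper": 0, "tx": 0, "ty": -0.4, "tz": 0, "ax": 0, "ay": 0, "az": 0}
    - {"gripper": 0, "tx": 0, "ty": -0.3, "tz": 0, "ax": 0, "ay": 0, "az": 0}
    - {"gripper": 0, "tx": 0, "ty": 0, "tz": 0, "ax": 0, "ay": 0, "az": 0}
    - {"gripper": 0, "tx": 0, "ty": 0, "tz": 0, "ax": 0, "ay": 0, "az": 0}

```text
t: 11.58
eef_pos: [0.49, -0.0951, 0.24]
ee_rot: [2.871, 1.571, -0.335]
force: [-0.5, -0.1, -6.2]
width: 0.0118
```

Run:
```python
from h import *
check('in1')
```

```text
pred blade: inside mouth 0.038249358669216076 lateral from bay a centre -0.00045466704298505883 z 0.04699377395295517
pos [ 0.49   -0.0951  0.24  ] q [ 0.2028  0.2482 -0.5816  0.0001 -0.7409 -0.2673] t 11.5833 w 0.01183676761895419 F [-0.5173 -0.0501 -6.2328]
R [[0.00012859154128642785, -0.06440901845129612, -0.9979235751330642], [-4.479962241536045e-05, -0.9979235827534202, 0.06440901317029768], [-0.9999999907286048, 3.6424145089038185e-05, -0.00013121003129905513]]
option 1 rotvec units [-0.0038 -0.0013 -0.0003] shift in goal frame units [0. 0. 0.]
option -1 rotvec units [29.9962 -0.0005  0.002 ] shift in goal frame units [0. 0. 0.]
shift units now [0. 0. 0.]
```

View pics/in1_scene.png

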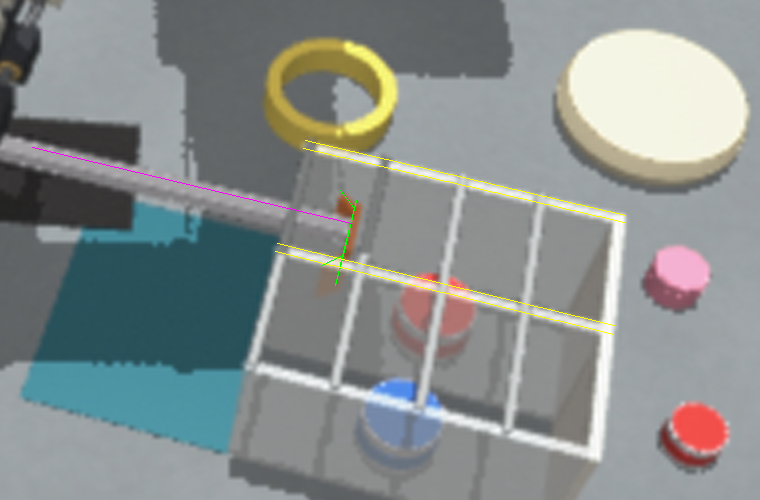

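play_rows:
  steps:
    - {"gripper": 0, "tx": 0, "ty": -0.3, "tz": 0.02, "ax": 0, "ay": 0, "az": 0}
    - {"gripper": 0, "tx": 0, "ty": -0.4, "tz": 0, "ax": 0, "ay": 0, "az": 0}
    - {"gripper": 0, "tx": 0, "ty": -0.4, "tz": 0, "ax": 0, "ay": 0, "az": 0}
    - {"gripper": 0, "tx": 0, "ty": -0.4, "tz": 0, "ax": 0, "ay": 0, "az": 0}
    - {"gripper": 0, "tx": 0, "ty": -0.4, "tz": 0, "ax": 0, "ay": 0, "az": 0}
    - {"gripper": 0, "tx": 0, "ty": -0.4, "tz": 0, "ax": 0, "ay": 0, "az": 0}
    - {"gripper": 0, "tx": 0, "ty": -0.4, "tz": 0, "ax": 0, "ay": 0, "az": 0}
    - {"gripper": 0, "tx": 0, "ty": -0.4, "tz": 0, "ax": 0, "ay": 0, "az": 0}
    - {"gripper": 0, "tx": 0, "ty": -0.4, "tz": 0, "ax": 0, "ay": 0, "az": 0}
    - {"gripper": 0, "tx": 0, "ty": -0.4, "tz": 0, "ax": 0, "ay": 0, "az": 0}
    - {"gripper": 0, "tx": 0, "ty": 0, "tz": 0, "ax": 0, "ay": 0, "az": 0}
    - {"gripper": 0, "tx": 0, "ty": 0, "tz": 0, "ax": 0, "ay": 0, "az": 0}

```text
t: 12.68
eef_pos: [0.4958, 0.0023, 0.2399]
ee_rot: [0.909, 1.571, -2.297]
force: [0.4, -0.7, -7.8]
width: 0.0114
```

Run:
```python
from h import *
check('in2')
```

```text
pred blade: inside mouth 0.13576841080982524 lateral from bay a centre -0.00010119010173296333 z 0.0468906071747327
pos [0.4958 0.0023 0.2399] q [ 0.4018  0.2436 -0.5886  0.     -0.7386 -0.4665] t 12.6833 w 0.011427829822160429 F [ 0.3874 -0.7291 -7.8162]
R [[-3.667463982499528e-05, -0.06468572303671138, -0.9979056848671567], [-4.130263251046068e-05, -0.9979056845891122, 0.06468572453662635], [-0.9999999984745319, 4.3588457431360805e-05, 3.392614091439852e-05]]
option 1 rotvec units [-0.0065  0.0003 -0.0004] shift in goal frame units [0. 0. 0.]
option -1 rotvec units [29.9935 -0.0007 -0.0005] shift in goal frame units [0. 0. 0.]
shift units now [0. 0. 0.]
```

View pics/in2_scene.png

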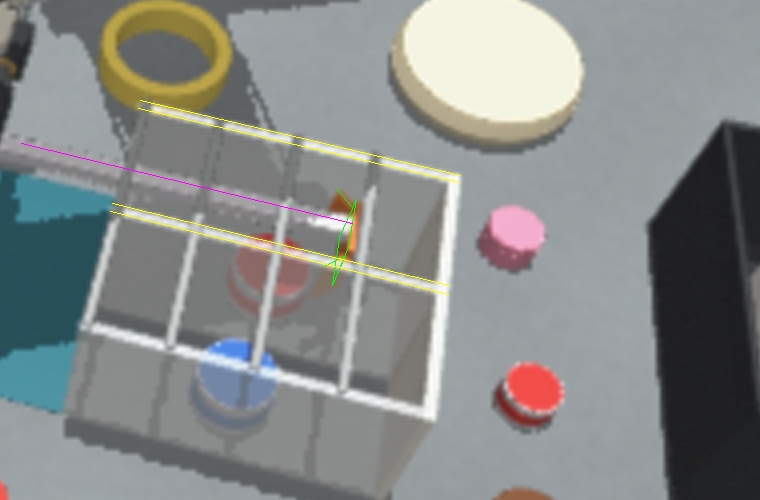

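View pics/in2_top.png

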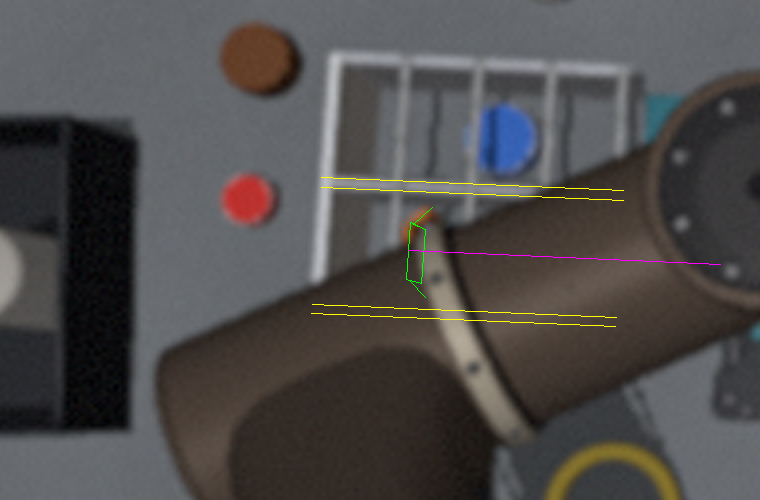

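play_rows:
  steps:
    - {"gripper": 0, "tx": 0.18, "ty": 0, "tz": 0, "ax": 0, "ay": 0, "az": 0}
    - {"gripper": 0, "tx": 0.2, "ty": 0, "tz": 0, "ax": 0, "ay": 0, "az": 0}
    - {"gripper": 0, "tx": 0.2, "ty": 0, "tz": 0, "ax": 0, "ay": 0, "az": 0}
    - {"gripper": 0, "tx": 0, "ty": 0, "tz": 0, "ax": 0, "ay": 0, "az": 0}
    - {"gripper": 0, "tx": 0, "ty": 0, "tz": 0, "ax": 0, "ay": 0, "az": 0}

```text
t: 13.2
eef_pos: [0.4955, 0.0012, 0.2248]
ee_rot: [0.45, 1.569, -2.757]
force: [-0.6, 0.3, -7.0]
width: 0.0118
```

Run:
```python
from h import *
check('lo1')
print(telemetry.get_state()['moment'])
```

```text
pred blade: inside mouth 0.1346216492278678 lateral from bay a centre -1.6775682893765964e-05 z 0.03164841261410672
pos [0.4955 0.0012 0.2248] q [ 0.3999  0.2664 -0.6039 -0.     -0.7019 -0.4662] t 13.2 w 0.011800325357703428 F [-0.6447  0.3023 -6.9825]
R [[-0.0013123927975060112, -0.06622769752150026, -0.9978036729267665], [-0.0005305402940076892, -0.9978043456831645, 0.06622843998455985], [-0.9999989980755688, 0.0006162927816223129, 0.0012743747744802703]]
option 1 rotvec units [-0.0212  0.0122 -0.0059] shift in goal frame units [0. 0. 0.]
option -1 rotvec units [29.9788 -0.0092 -0.0191] shift in goal frame units [0. 0. 0.]
shift units now [0. 0. 0.]
[ 0.118  -0.1074  0.0868]
```

View pics/lo1_scene.png

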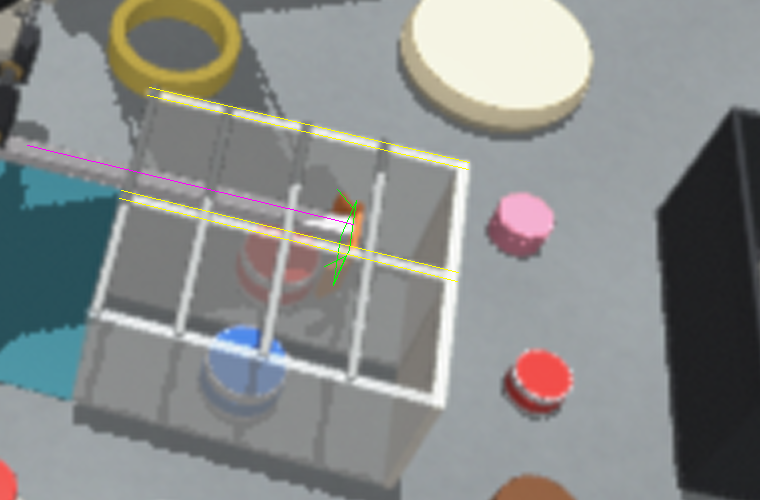

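play_rows:
  steps:
    - {"gripper": 0, "tx": 0.2, "ty": 0, "tz": 0, "ax": 0, "ay": 0, "az": 0}
    - {"gripper": 0, "tx": 0.2, "ty": 0, "tz": 0, "ax": 0, "ay": 0, "az": 0}
    - {"gripper": 0, "tx": 0.2, "ty": 0, "tz": 0, "ax": 0, "ay": 0, "az": 0}
    - {"gripper": 0, "tx": 0.2, "ty": 0, "tz": 0, "ax": 0, "ay": 0, "az": 0}
    - {"gripper": 0, "tx": 0.08, "ty": 0, "tz": 0, "ax": 0, "ay": 0, "az": 0}
    - {"gripper": 0, "tx": 0, "ty": 0, "tz": 0, "ax": 0, "ay": 0, "az": 0}
    - {"gripper": 0, "tx": 0, "ty": 0, "tz": 0, "ax": 0, "ay": 0, "az": 0}

```text
t: 13.88
eef_pos: [0.4958, 0.0015, 0.2032]
ee_rot: [0.616, 1.57, -2.591]
force: [-0.1, -0.2, -7.8]
width: 0.0116
```

Run:
```python
from h import *
check('lo2')
print(telemetry.get_state()['moment'])
```

```text
pred blade: inside mouth 0.1349655762916747 lateral from bay a centre -0.00029915618302990554 z 0.010149988197279379
pos [0.4958 0.0015 0.2032] q [ 0.4003  0.3008 -0.6242  0.0001 -0.6463 -0.4662] t 13.8833 w 0.01160155945929518 F [-0.0724 -0.1548 -7.7632]
R [[-0.00042498154663413667, -0.06574365664242746, -0.9978364550375817], [-0.0002607935187662683, -0.9978365039272777, 0.0657437709363278], [-0.9999998756887051, 0.00028816916971658585, 0.00040691658117468]]
option 1 rotvec units [-0.0166  0.0039 -0.0027] shift in goal frame units [0. 0. 0.]
option -1 rotvec units [29.9834 -0.0043 -0.0061] shift in goal frame units [0. 0. 0.]
shift units now [0. 0. 0.]
[ 0.0338 -0.0822 -0.0299]
```

View pics/lo2_scene.png

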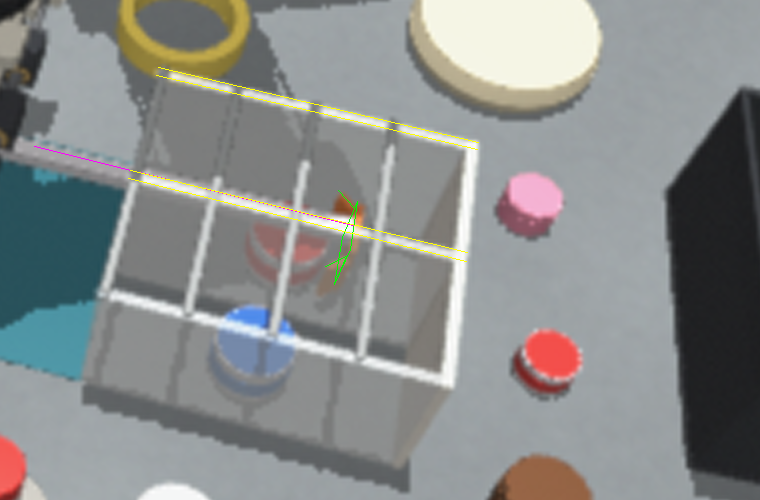

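play_rows:
  steps:
    - {"gripper": 0, "tx": 0, "ty": 0.1, "tz": 0, "ax": 0, "ay": 0, "az": 0}
    - {"gripper": 0, "tx": 0, "ty": 0.15, "tz": 0, "ax": 0, "ay": 0, "az": 0}
    - {"gripper": 0, "tx": 0, "ty": 0.15, "tz": 0, "ax": 0, "ay": 0, "az": 0}
    - {"gripper": 0, "tx": 0, "ty": 0.2, "tz": 0, "ax": 0, "ay": 0, "az": 0}
    - {"gripper": 0, "tx": 0, "ty": 0.2, "tz": 0, "ax": 0, "ay": 0, "az": 0}
    - {"gripper": 0, "tx": 0, "ty": 0.2, "tz": 0, "ax": 0, "ay": 0, "az": 0}
    - {"gripper": 0, "tx": 0, "ty": 0.2, "tz": 0, "ax": 0, "ay": 0, "az": 0}
    - {"gripper": 0, "tx": 0, "ty": 0.2, "tz": 0, "ax": 0, "ay": 0, "az": 0}
    - {"gripper": 0, "tx": 0, "ty": 0.2, "tz": 0, "ax": 0, "ay": 0, "az": 0}
    - {"gripper": 0, "tx": 0, "ty": 0.2, "tz": 0, "ax": 0, "ay": 0, "az": 0}
    - {"gripper": 0, "tx": 0, "ty": 0.2, "tz": 0, "ax": 0, "ay": 0, "az": 0}
    - {"gripper": 0, "tx": 0, "ty": 0.2, "tz": 0, "ax": 0, "ay": 0, "az": 0}
    - {"gripper": 0, "tx": 0, "ty": 0.2, "tz": 0, "ax": 0, "ay": 0, "az": 0}
    - {"gripper": 0, "tx": 0, "ty": 0.2, "tz": 0, "ax": 0, "ay": 0, "az": 0}

```text
t: 15.15
eef_pos: [0.4914, -0.0638, 0.2034]
ee_rot: [0.253, 1.571, -2.954]
force: [0.1, 1.5, -7.9]
width: 0.0113
```

Run:
```python
from h import *
check('dr1')
print(telemetry.get_state()['moment'])
```

```text
pred blade: inside mouth 0.06952565876466568 lateral from bay a centre -0.0002181045239223467 z 0.010398113938115197
pos [ 0.4914 -0.0638  0.2034] q [ 0.2682  0.3001 -0.6247 -0.     -0.6461 -0.3341] t 15.15 w 0.0113486724914346 F [ 0.0576  1.4845 -7.931 ]
R [[-5.9078374176656516e-05, -0.065857623711798, -0.9978290283955368], [-1.1190090593665714e-05, -0.9978290300308641, 0.06585762448226179], [-0.9999999981922637, 1.505655860628563e-05, 5.8213164024846216e-05]]
option 1 rotvec units [-0.0177  0.0006 -0.0001] shift in goal frame units [0. 0. 0.]
option -1 rotvec units [29.9823 -0.0002 -0.0009] shift in goal frame units [0. 0. 0.]
shift units now [0. 0. 0.]
[ 0.089  -0.0588 -0.0245]
```

View pics/dr1_scene.png

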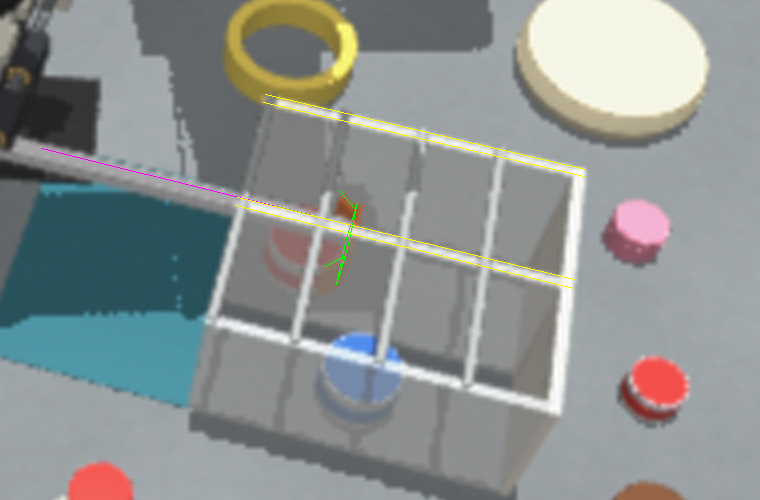

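play_rows:
  steps:
    - {"gripper": 0, "tx": 0, "ty": 0.15, "tz": 0, "ax": 0, "ay": 0, "az": 0}
    - {"gripper": 0, "tx": 0, "ty": 0.25, "tz": 0, "ax": 0, "ay": 0, "az": 0}
    - {"gripper": 0, "tx": 0, "ty": 0.25, "tz": 0, "ax": 0, "ay": 0, "az": 0}
    - {"gripper": 0, "tx": 0, "ty": 0.25, "tz": 0, "ax": 0, "ay": 0, "az": 0}
    - {"gripper": 0, "tx": 0, "ty": 0.25, "tz": 0, "ax": 0, "ay": 0, "az": 0}
    - {"gripper": 0, "tx": 0, "ty": 0.25, "tz": 0, "ax": 0, "ay": 0, "az": 0}
    - {"gripper": 0, "tx": 0, "ty": 0.25, "tz": 0, "ax": 0, "ay": 0, "az": 0}
    - {"gripper": 0, "tx": 0, "ty": 0.25, "tz": 0, "ax": 0, "ay": 0, "az": 0}
    - {"gripper": 0, "tx": 0, "ty": 0.25, "tz": 0, "ax": 0, "ay": 0, "az": 0}
    - {"gripper": 0, "tx": 0, "ty": 0.25, "tz": 0, "ax": 0, "ay": 0, "az": 0}
    - {"gripper": 0, "tx": 0, "ty": 0.25, "tz": 0, "ax": 0, "ay": 0, "az": 0}
    - {"gripper": 0, "tx": 0, "ty": 0.25, "tz": 0, "ax": 0, "ay": 0, "az": 0}
    - {"gripper": 0, "tx": 0, "ty": 0.25, "tz": 0, "ax": 0, "ay": 0, "az": 0}
    - {"gripper": 0, "tx": 0, "ty": 0.25, "tz": 0, "ax": 0, "ay": 0, "az": 0}
    - {"gripper": 0, "tx": 0, "ty": 0.25, "tz": 0, "ax": 0, "ay": 0, "az": 0}
    - {"gripper": 0, "tx": 0, "ty": 0.25, "tz": 0, "ax": 0, "ay": 0, "az": 0}
    - {"gripper": 0, "tx": 0, "ty": 0.25, "tz": 0, "ax": 0, "ay": 0, "az": 0}
    - {"gripper": 0, "tx": 0, "ty": 0.25, "tz": 0, "ax": 0, "ay": 0, "az": 0}
    - {"gripper": 0, "tx": 0, "ty": 0.25, "tz": 0, "ax": 0, "ay": 0, "az": 0}
    - {"gripper": 0, "tx": 0, "ty": 0.15, "tz": 0, "ax": 0, "ay": 0, "az": 0}

```text
t: 16.92
eef_pos: [0.4835, -0.1839, 0.2034]
ee_rot: [0.492, 1.571, -2.716]
force: [1.1, 1.1, -7.3]
width: 0.0118
```

play_rows:
  steps:
    - {"gripper": 0, "tx": 0, "ty": 0.1, "tz": 0, "ax": 0, "ay": 0, "az": 0}
    - {"gripper": 0, "tx": 0, "ty": 0, "tz": 0, "ax": 0, "ay": 0, "az": 0}
    - {"gripper": 0, "tx": 0, "ty": 0, "tz": 0, "ax": 0, "ay": 0, "az": 0}
    - {"gripper": 0, "tx": 0, "ty": 0, "tz": 0, "ax": 0, "ay": 0, "az": 0}

```text
t: 17.25
eef_pos: [0.4834, -0.1855, 0.2034]
ee_rot: [0.722, 1.571, -2.486]
force: [0.0, 0.1, -7.4]
width: 0.0114
```

Run:
```python
from h import *
check('dr2')
print(telemetry.get_state()['moment'])
```

```text
pred blade: inside mouth -0.052396466345186576 lateral from bay a centre 1.070524544476148e-05 z 0.010414908342315891
pos [ 0.4834 -0.1855  0.2034] q [ 0.0131  0.3295 -0.5758  0.     -0.6655 -0.0789] t 17.25 w 0.011390342763634055 F [ 0.0401  0.0864 -7.4495]
R [[-2.9318880173219105e-05, -0.06577980870866687, -0.9978341625273479], [-2.25630164156429e-05, -0.9978341626587071, 0.06577980938028465], [-0.9999999993156565, 2.444273893822957e-05, 2.7771189344043593e-05]]
option 1 rotvec units [-0.0169  0.0003 -0.0002] shift in goal frame units [0. 0. 0.]
option -1 rotvec units [29.9831 -0.0004 -0.0004] shift in goal frame units [0. 0. 0.]
shift units now [0. 0. 0.]
[ 0.0943 -0.0359 -0.0361]
```

View pics/dr2_scene.png

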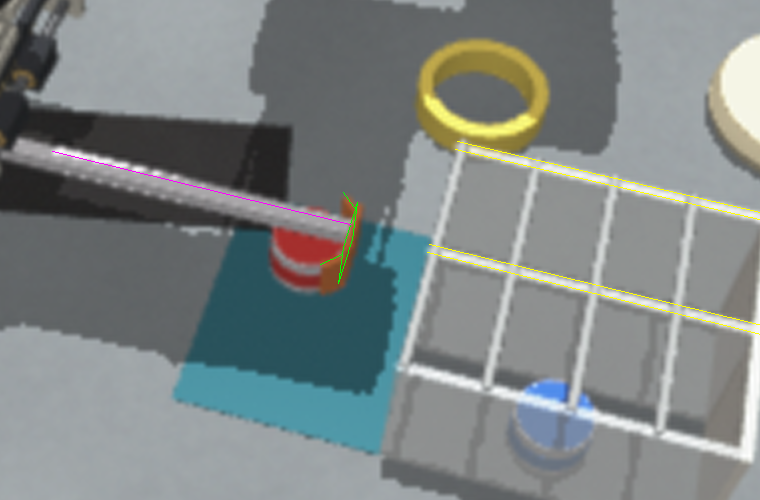

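play_rows:
  steps:
    - {"gripper": 0, "tx": 0, "ty": -0.1, "tz": 0, "ax": 0, "ay": 0, "az": 0}
    - {"gripper": 0, "tx": 0, "ty": -0.1, "tz": 0, "ax": 0, "ay": 0, "az": 0}
    - {"gripper": 0, "tx": 0, "ty": 0, "tz": 0, "ax": 0, "ay": 0, "az": 0}
    - {"gripper": 0, "tx": -0.2, "ty": 0, "tz": 0, "ax": 0, "ay": 0, "az": 0}
    - {"gripper": 0, "tx": -0.3, "ty": 0, "tz": 0, "ax": 0, "ay": 0, "az": 0}
    - {"gripper": 0, "tx": -0.3, "ty": 0, "tz": 0, "ax": 0, "ay": 0, "az": 0}
    - {"gripper": 0, "tx": -0.3, "ty": 0, "tz": 0, "ax": 0, "ay": 0, "az": 0}
    - {"gripper": 0, "tx": -0.3, "ty": 0, "tz": 0, "ax": 0, "ay": 0, "az": 0}
    - {"gripper": 0, "tx": -0.3, "ty": 0, "tz": 0, "ax": 0, "ay": 0, "az": 0}
    - {"gripper": 0, "tx": -0.2, "ty": 0, "tz": 0, "ax": 0, "ay": 0, "az": 0}
    - {"gripper": 0, "tx": 0, "ty": 0, "tz": 0, "ax": 0, "ay": 0, "az": 0}
    - {"gripper": 0, "tx": 0, "ty": 0, "tz": 0, "ax": 0, "ay": 0, "az": 0}
    - {"gripper": 0, "tx": 0, "ty": 0, "tz": 0, "ax": 0, "ay": 0, "az": 0}

```text
t: 18.43
eef_pos: [0.4835, -0.1806, 0.2506]
ee_rot: [-0.241, 1.57, 2.834]
force: [-0.7, 0.1, -7.5]
width: 0.0113
```

Run:
```python
from h import *
check('up')
plan([.4784,-.2547,.2405],97.74)
```

```text
pred blade: inside mouth -0.047459312636933954 lateral from bay a centre 0.00027328874250146656 z 0.05767987339382603
pos [ 0.4835 -0.1806  0.2506] q [ 0.0232  0.258  -0.5336 -0.0002 -0.7796 -0.0892] t 18.4333 w 0.01128223099484473 F [-0.6617  0.1286 -7.4661]
R [[-0.0004946424811477754, -0.06607362461692073, -0.9978146278035805], [0.00015697123215878406, -0.9978147427090456, 0.06607355441107565], [-0.999999865344415, -0.00012394540470023196, 0.0005039332183287029]]
option 1 rotvec units [-0.0197  0.0048  0.0012] shift in goal frame units [0. 0. 0.]
option -1 rotvec units [29.9802  0.0019 -0.0076] shift in goal frame units [0. 0. 0.]
shift units now [0. 0. 0.]
pos [ 0.4835 -0.1806  0.2504] q [ 0.0233  0.2585 -0.5337 -0.0001 -0.7796 -0.0891] t 18.5333 w 0.011581352215611617 F [-0.3404  0.9786 -7.5844]
R [[-0.000994688313410589, -0.06588776927777226, -0.9978265442724794], [6.690837931446619e-05, -0.9978270400515802, 0.06588773531675554], [-0.9999995030590905, -1.225196597565148e-06, 0.000996935339403434]]
option 1 rotvec units [-1.9196  0.0095  0.001 ] shift in goal frame units [0.3973 2.9102 0.601 ]
option -1 rotvec units [28.0804  0.0014 -0.014 ] shift in goal frame units [ 0.3973 -2.9102 -0.601 ]
shift units now [0.3973 2.9716 0.0074]
```

View pics/up_scene.png

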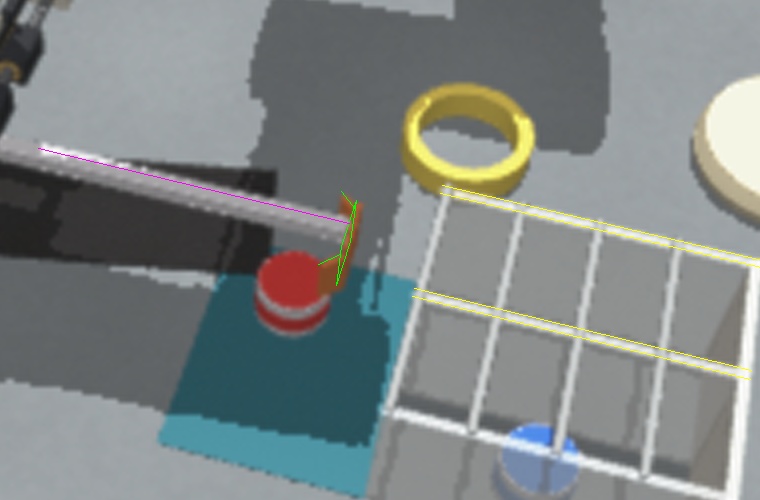

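play_rows:
  steps:
    - {"gripper": 0, "tx": 0, "ty": 0.4, "tz": 0, "ax": 0, "ay": 0, "az": 0}
    - {"gripper": 0, "tx": 0, "ty": 0.6, "tz": 0, "ax": 0, "ay": 0, "az": 0}
    - {"gripper": 0, "tx": 0, "ty": 0.6, "tz": 0, "ax": 0, "ay": 0, "az": 0}
    - {"gripper": 0, "tx": 0, "ty": 0.6, "tz": 0, "ax": 0, "ay": 0, "az": 0}
    - {"gripper": 0, "tx": 0, "ty": 0.5, "tz": 0, "ax": 0, "ay": 0, "az": 0}
    - {"gripper": 0, "tx": 0, "ty": 0.27, "tz": 0, "ax": 0, "ay": 0, "az": 0}
    - {"gripper": 0, "tx": 0, "ty": 0, "tz": 0, "ax": -0.3, "ay": 0, "az": 0}
    - {"gripper": 0, "tx": 0, "ty": 0, "tz": 0, "ax": -0.4, "ay": 0, "az": 0}
    - {"gripper": 0, "tx": 0, "ty": 0, "tz": 0, "ax": -0.4, "ay": 0, "az": 0}
    - {"gripper": 0, "tx": 0, "ty": 0, "tz": 0, "ax": -0.4, "ay": 0, "az": 0}
    - {"gripper": 0, "tx": 0, "ty": 0, "tz": 0, "ax": -0.4, "ay": 0, "az": 0}
    - {"gripper": 0, "tx": 0, "ty": 0, "tz": 0, "ax": 0, "ay": 0, "az": 0}
    - {"gripper": 0, "tx": 0, "ty": 0, "tz": 0, "ax": 0, "ay": 0, "az": 0}

```text
t: 19.62
eef_pos: [0.4788, -0.2548, 0.2508]
ee_rot: [-0.412, 1.571, 2.861]
force: [-0.3, -0.8, -7.3]
width: 0.0113
```

Run:
```python
from h import *
check('bk')
plan([.4784,-.2547,.1974],97.74)
```

```text
pred blade: inside mouth -0.12641982926267806 lateral from bay a centre 0.047799576261128456 z 0.05778402446708004
pos [ 0.4788 -0.2548  0.2508] q [-0.1276  0.2958 -0.4767 -0.0001 -0.7986  0.2593] t 19.6167 w 0.01127657249623587 F [-0.2836 -0.7673 -7.2943]
R [[-0.00027718340289823937, 0.13127826993938962, -0.991345519489084], [7.975330711766648e-05, -0.9913455515170932, -0.1312782964799592], [-0.9999999584043847, -0.00011545124862054335, 0.00026431465723724193]]
option 1 rotvec units [1.8689 0.0026 0.0009] shift in goal frame units [0. 0. 0.]
option -1 rotvec units [-28.1311  -0.0013   0.0039] shift in goal frame units [0. 0. 0.]
shift units now [0. 0. 0.]
pos [ 0.4788 -0.2547  0.2508] q [-0.1275  0.2957 -0.4767 -0.0001 -0.7986  0.2592] t 19.7167 w 0.011431298954769966 F [-0.313  -0.0129 -7.6264]
R [[-0.00019795727159902573, 0.13135945026680004, -0.9913347848423973], [6.743228979322335e-05, -0.9913348002588207, -0.1313594657749868], [-0.999999978132902, -9.285153593710516e-05, 0.0001873840637829022]]
option 1 rotvec units [-0.032   0.0018  0.0009] shift in goal frame units [ 2.1369 -0.0029  0.0153]
option -1 rotvec units [29.968   0.0014 -0.0028] shift in goal frame units [ 2.1369  0.0029 -0.0153]
shift units now [ 2.1369 -0.0026  0.0149]
```

View pics/bk_scene.png

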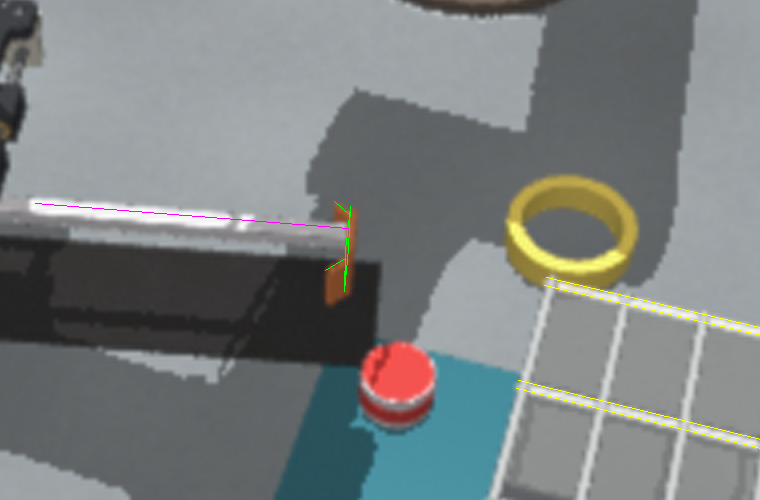

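play_rows:
  steps:
    - {"gripper": 0, "tx": 0.3, "ty": 0, "tz": 0.01, "ax": -0.03, "ay": 0, "az": 0}
    - {"gripper": 0, "tx": 0.4, "ty": 0, "tz": 0, "ax": 0, "ay": 0, "az": 0}
    - {"gripper": 0, "tx": 0.4, "ty": 0, "tz": 0, "ax": 0, "ay": 0, "az": 0}
    - {"gripper": 0, "tx": 0.4, "ty": 0, "tz": 0, "ax": 0, "ay": 0, "az": 0}
    - {"gripper": 0, "tx": 0.2, "ty": 0, "tz": 0, "ax": 0, "ay": 0, "az": 0}
    - {"gripper": 0, "tx": 0.1, "ty": 0, "tz": 0, "ax": 0, "ay": 0, "az": 0}
    - {"gripper": 0, "tx": 0.1, "ty": 0, "tz": 0, "ax": 0, "ay": 0, "az": 0}
    - {"gripper": 0, "tx": 0.1, "ty": 0, "tz": 0, "ax": 0, "ay": 0, "az": 0}
    - {"gripper": 0, "tx": 0.06, "ty": 0, "tz": 0, "ax": 0, "ay": 0, "az": 0}
    - {"gripper": 0, "tx": 0, "ty": 0, "tz": 0, "ax": 0, "ay": 0, "az": 0}
    - {"gripper": 0, "tx": 0, "ty": 0, "tz": 0, "ax": 0, "ay": 0, "az": 0}

```text
t: 20.63
eef_pos: [0.4787, -0.2547, 0.1996]
ee_rot: [2.736, 1.57, -0.27]
force: [-0.2, -0.0, -7.3]
width: 0.0118
```

Run:
```python
from h import *
plan([.4784,-.2547,.1974],97.74); print(telemetry.get_state()['moment'])
```

```text
pos [ 0.4787 -0.2547  0.1996] q [-0.1275  0.3671 -0.5246  0.0001 -0.6787  0.2637] t 20.6333 w 0.011794909633652297 F [-0.2081 -0.0382 -7.3005]
R [[0.00037414681929775605, 0.13587283254697152, -0.9907262151522084], [-0.00010341603664114352, -0.9907262739408906, -0.13587287966449524], [-0.9999999246596375, 0.00015329338432282236, -0.00035662565436051386]]
option 1 rotvec units [ 0.0115 -0.0034 -0.0015] shift in goal frame units [ 0.0893 -0.0034  0.0114]
option -1 rotvec units [-29.9885   0.0023  -0.0053] shift in goal frame units [ 0.0893  0.0034 -0.0114]
shift units now [ 0.0893 -0.0034  0.0114]
[ 0.0573 -0.1111  0.0162]
```

play_rows:
  steps:
    - {"gripper": 0, "tx": 0.05, "ty": 0, "tz": 0, "ax": 0, "ay": 0, "az": 0}
    - {"gripper": 0, "tx": 0.04, "ty": 0, "tz": 0, "ax": 0, "ay": 0, "az": 0}
    - {"gripper": 0, "tx": 0, "ty": 0, "tz": 0, "ax": 0, "ay": 0, "az": 0}
    - {"gripper": 0, "tx": 0, "ty": 0, "tz": 0, "ax": 0, "ay": 0, "az": 0}

```text
t: 20.97
eef_pos: [0.4787, -0.2547, 0.1974]
ee_rot: [2.739, 1.57, -0.266]
force: [0.2, 0.1, -5.9]
width: 0.0115
```

play_rows:
  steps:
    - {"gripper": 0, "tx": 0.03, "ty": 0, "tz": 0, "ax": 0, "ay": 0, "az": 0}
    - {"gripper": 0, "tx": 0, "ty": 0, "tz": 0, "ax": 0, "ay": 0, "az": 0}
    - {"gripper": 0, "tx": 0, "ty": 0, "tz": 0, "ax": 0, "ay": 0, "az": 0}

```text
t: 21.22
eef_pos: [0.4787, -0.2547, 0.1973]
ee_rot: [2.586, 1.57, -0.419]
force: [-3.7, 3.6, 5.0]
width: 0.0117
```

Force now reads upward (the picker rests on the mat); release.

play_rows:
  steps:
    - {"gripper": 0.6, "tx": 0, "ty": 0, "tz": 0, "ax": 0, "ay": 0, "az": 0}
    - {"gripper": 0.6, "tx": 0, "ty": 0, "tz": 0, "ax": 0, "ay": 0, "az": 0}
    - {"gripper": 0.6, "tx": 0, "ty": 0, "tz": 0, "ax": 0, "ay": 0, "az": 0}
    - {"gripper": 0.6, "tx": 0, "ty": 0, "tz": 0, "ax": 0, "ay": 0, "az": 0}
    - {"gripper": 0.6, "tx": 0, "ty": 0, "tz": 0, "ax": 0, "ay": 0, "az": 0}
    - {"gripper": 0.6, "tx": 0, "ty": 0, "tz": 0, "ax": 0, "ay": 0, "az": 0}
    - {"gripper": 0.6, "tx": 0, "ty": 0, "tz": 0, "ax": 0, "ay": 0, "az": 0}
    - {"gripper": 0.6, "tx": 0, "ty": 0, "tz": 0, "ax": 0, "ay": 0, "az": 0}

```text
t: 21.88
eef_pos: [0.4786, -0.2547, 0.1964]
ee_rot: [0.358, 1.571, -2.647]
force: [-0.5, -0.2, -0.2]
width: 0.0518
```

play_rows:
  steps:
    - {"gripper": 0.6, "tx": -0.3, "ty": 0, "tz": 0, "ax": 0, "ay": 0, "az": 0}
    - {"gripper": 0.6, "tx": -0.5, "ty": 0, "tz": 0, "ax": 0, "ay": 0, "az": 0}
    - {"gripper": 0.6, "tx": -0.8, "ty": 0, "tz": 0, "ax": 0, "ay": 0, "az": 0}
    - {"gripper": 0.6, "tx": -1, "ty": 0, "tz": 0, "ax": 0, "ay": 0, "az": 0}
    - {"gripper": 0.6, "tx": -1, "ty": 0, "tz": 0, "ax": 0, "ay": 0, "az": 0}
    - {"gripper": 0.6, "tx": -1, "ty": 0, "tz": 0, "ax": 0, "ay": 0, "az": 0}
    - {"gripper": 0.6, "tx": -1, "ty": 0, "tz": 0, "ax": 0, "ay": 0, "az": 0}
    - {"gripper": 0.6, "tx": -1, "ty": 0, "tz": 0, "ax": 0, "ay": 0, "az": 0}
    - {"gripper": 0.6, "tx": -0.5, "ty": 0, "tz": 0, "ax": 0, "ay": 0, "az": 0}
    - {"gripper": 0.6, "tx": 0, "ty": 0, "tz": 0, "ax": 0, "ay": 0, "az": 0}
    - {"gripper": 0.6, "tx": 0, "ty": 0, "tz": 0, "ax": 0, "ay": 0, "az": 0}

```text
t: 22.8
eef_pos: [0.4784, -0.2547, 0.375]
ee_rot: [2.939, 1.569, -0.066]
force: [0.0, -0.2, -0.7]
width: 0.0528
```

Run:
```python
from h import *
st=telemetry.get_state(); print(st['eef_pos'],st['force'],st['width'],st['t'])
im=optics.grab_frame('scene'); save('fin_scene.png',cv2.resize(im[120:300,90:410],None,fx=2.4,fy=2.4,interpolation=cv2.INTER_CUBIC))
im=optics.grab_frame('wrist'); save('fin_wrist.png',im)
im=optics.grab_frame('top'); save('fin_top.png',cv2.resize(im[140:270,90:400],None,fx=2.5,fy=2.5,interpolation=cv2.INTER_CUBIC))
a=im.astype(int);m=(a[...,0]-a[...,1]>60)&(a[...,0]-a[...,2]>60); m[:170]=0;m[250:]=0;m[:,:180]=0;m[:,260:]=0
ys,xs=np.where(m)
if len(xs):
    p=at('top',xs.mean(),ys.mean(),.031);d=p-RO;print('tin red?',len(xs),p,'rack x,y',d@RU,d@RV)
```

```text
[ 0.4784 -0.2547  0.375 ] [ 0.0189 -0.1904 -0.7049] 0.052797755507354806 22.8
tin red? 190 [0.4959 0.0336 0.031 ] rack x,y -0.17039443420086456 0.04195345269480872
```

View pics/fin_scene.png

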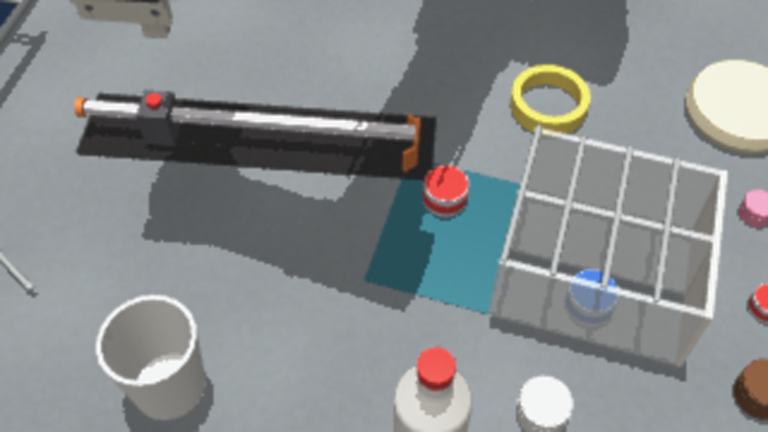

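View pics/fin_top.png

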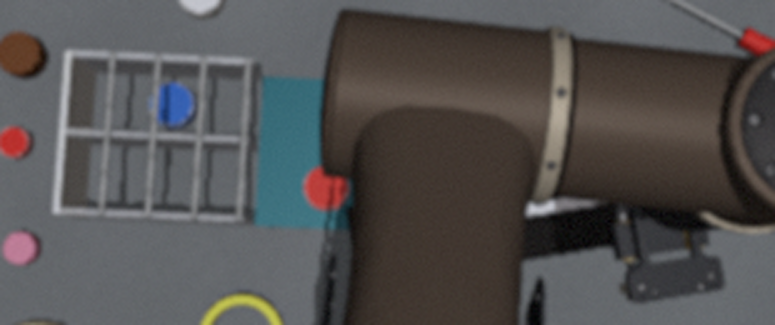

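View pics/fin_wrist.png

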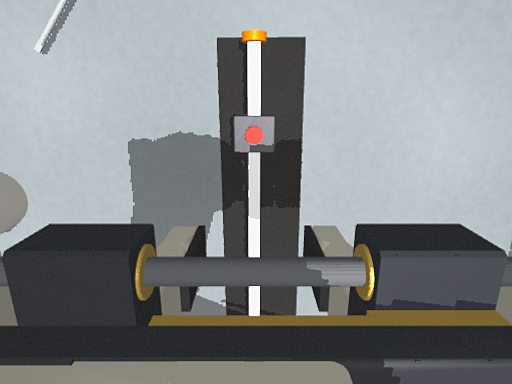

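```bash
python3 -c "
from h import *
print(job_done())"
```

```text
the job is handed in; nothing more can be done
None
```

The red tin is out of its bay and standing upright on the teal strip. The picker is back flat on its mat, the same way round, and released. I handed the job in at about 23 s; it reported no verdict.

**Lift:** I gripped the picker at about picker x = -65 mm. The weight joint measured about 56 mm, so that is its balance point. It carried level: a predicted outline drawn on the scene image matched to within about 3 mm at the blade.

**Drag:** I took the blade over the tin in the +y bay (mouth_a), lowered it behind the tin and dragged it out along the bay axis. Wrist forces showed only the picker's weight and about 1.5 N of drag, and the gripper stayed well clear of the tin.

**Last checks:**
- **Red tin:** the final top image puts it at rack x = -0.170 m, y = +0.042 m, well inside the strip limits. The arm partly covered it in that view. It looks upright in the scene image.
- **Other things:** the blue tin, tape, cup, bottle and pad look unmoved in the final scene image.
- **Picker:** I laid it down within about 1 mm of the gripper position it was picked up at. In the scene and wrist images it lies along its mat with the blade at the original end. I did not re-measure its distance to the mat's centre; from the start pose I estimate under 10 mm.
- **Gripper:** it is open and about 0.18 m above the picker, with no contact force beyond sensor noise.

**Disagreements:** the blade detector was about 4 pixels off my predicted blade position in the scene view, and the images showed the blade 2 to 5 mm lower or deeper than predicted. I allowed for both in the clearances.

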